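Fetch lost parts from a low locker with a reacher

TASK

Small parts have ended up at the back of the low blue-doored locker: pull its bifold door by the handle until both panels are folded well open at the far end of the track, take the orange reacher from its mat, and by squeezing its trigger grip each part between the jaws, lift it out over the sill and put every part in the yellow tray (the parts may stand or lie there). Your own fingers must not touch a part inside the locker. Then lay the reacher flat and lengthwise back on its black mat, let go of it, fully close the door, and leave the other things on the bench where they are.

Things in the scene. Friction and masses are not known exactly. Their poses are not given: they have to be found in the camera images.
- locker: Fixed grey locker 105 mm high, 200 deep, wire top (99 mm free below). Origin: on the bench, mid-width in the front plane of the opening; +x into the locker (opening faces the robot's right), +y along the front towards the door's free end, z up. Opening y -200 to 200 mm, 95 mm high, with a steel sill 10 mm high, 8 deep at its foot. Parts stand on the bench inside, at y -50 to 125 mm.
- door (a joint): Angle a (rad) of the first panel about its upright hinge at locker (0,-200 mm): 0 shut, 1.45 fully folded. Locker frame, mm: fold at (-200 sin a, -200+200 cos a); second panel (200 long, free end in the track) runs from it along (sin a, cos a), outward normal (-cos a, sin a). Panels blue, top 97 mm above the bench. Turns with light friction and stays where left.
- handle (a point): Door handle: upright round steel bar, 12 mm diameter, 32 to 104 mm above the bench, top end free, on the outside of the second panel, 32 mm from the fold along it, axis 42 mm out from the panel's hinge line (31 mm from its face). Point on the axis, 82 mm above the bench; axes: y along the panel away from the fold, x inward. Pinch it with a finger on either side along the panel.
- mat: Black rubber mat 460 x 140 x 3 mm fixed on the bench on the robot's right; origin under its centre, local x lengthwise (roughly world +y).
- reacher_grip (a point): Reacher's grip point, 20 mm above its flat underside; x towards the jaws, y towards the orange fixed grip bar (94 mm long, 40 high, outer face y = +26 mm). Yellow trigger bar (70 mm long, 36 high) has its outer face at y = -26 mm when free: grasp across y, 52 mm, from above. 0.3 kg, balanced near here. Black butt reaches back to x = -99 mm. Lies on the mat, jaws to the robot's left.
- reacher_mid (a point): Middle of the reacher's length, 81 mm from the grip point towards the jaws, same axes. A 12 mm wide aluminium shaft (its underside 14 mm above the reacher's underside) leads to a crosshead 78 mm wide at 181 to 199 mm from the grip point, which carries the jaws.
- jaw_centre (a point): Point midway between the reacher's jaws where a part is best held: 238 mm from the grip point along the reacher's x, 14 mm above its underside.
- trigger (a joint): Travel of the trigger towards the fixed grip (m), 0 free to 0.016. Spring 14 N at 0 to 22 N at the end: squeezing 3 to 5 mm holds the reacher, some 40 to 60 N grips a part. Each jaw moves in 1.5 times the travel: gap = 64 mm - 3 x travel. The fixed grip stays against its finger, so the reacher shifts sideways by half of what the fingers close.
- jaw_left: Rubber jaw on the reacher's +y side: 6 mm thick, 199 to 261 mm ahead of the grip point, 2 to 26 mm above the underside, inner face 32 mm from the middle when open. Origin: at the reacher's underside below the grip point, shifting with the jaw.
- jaw_right: The same jaw on the reacher's -y side.
- relay_mid (a point): Blue relay, 28 x 28 mm, 40 mm high with a white cap, 35 g; point at its centre, 20 mm above its foot. May be absent.
- fitting_mid (a point): Round brass pipe fitting, 28 mm in diameter (31 mm collar, look only), 40 mm high, 45 g; point at its centre, 20 mm above its foot. May be absent.
- filter_mid (a point): Round white filter with a red band, 30 mm in diameter, 36 mm high and a thin nipple on top, 30 g; point 18 mm above its foot. May be absent.
- bushing_mid (a point): Round steel bushing with a copper band, 26 mm in diameter, 38 mm high, 50 g; point at its centre, 19 mm above its foot. May be absent.
- tray: Yellow open tray, loose, 125 x 200 mm outside, 30 mm high, walls and floor 4 mm, 0.45 kg; origin under its centre, local y along its long side. On the robot's right, beyond the mat.
- carton: Cardboard carton 75 x 90 x 70 mm standing on the far rear corner of the locker's wire top: leave it.
- grease_jar: Jar, 64 mm in diameter, 85 mm high, right of the tray: leave it.
- spray_can: Green can, 56 mm in diameter, 160 mm high, at the robot's right: leave it.
- disc: Steel hub flange, 100 mm in diameter, 30 mm high, beyond the right end of the mat: leave it.
- tape: Grey roll of tape, 90 mm in diameter, 24 mm high, right of the tray: leave it.

How it is judged:
By the outcome, as a careful person would: the job done as asked, in the order asked, and still so for the second after the job is handed in, with the robot touching nothing.
Of relay, fitting, filter, bushing only 3 to 4 are there at a start; the rules pass over those that are not, and their reading is None.
At some moment in a run one of tray, relay, fitting, filter, bushing may be knocked a few centimetres aside while the robot is not near it.
It also fails if it takes over 210 s, if anything falls off the work surface, if the arm or the gripper's body presses on something with over 40 N, if the wrist force passes 120 N, or if a joint passes its speed limit or range.

ROBOT

A 6-joint arm with a two-finger parallel gripper is mounted at the origin on the work surface. World frame = base frame: x ahead of the robot, y to its left, z up, the work surface at z = 0. Lengths are in m, angles in rad, forces in N, time in s.
With the tool pointing down it reaches from about 0.35 to 0.775 m from the base axis. Payload 7.3 kg.
Tool frame: the origin (TCP) lies midway between the tips of the shut fingers; the grasp point (between the pads) lies 19 mm behind it; z points along the fingers, y is the direction in which the jaws open and shut (so a half turn about z gives the same grasp; the last joint's range is limited). The gripper opens to 92 mm and grips with 3 to 60 N. Pads are 19 mm wide; open, the fingers measure 130 mm over their backs; the gripper's body (75 mm by 190 mm) begins 47 mm behind the grasp point.
Start: joints at [-1.408, 0.342, 1.524, -0, 1.275, -0.146], TCP at [0.16, -0.5, 0.227] pointing down, gripper open.
Joint ranges: [-2.53, 2.53], [-0.77, 2.02], [0.04, 2.7], [-1, 4.14], [0.28, 2.66], [-3.11, 3.11]. Speed limits (rad/s): [2.57, 2.57, 3.14, 3.14, 3.14, 3.14].

INTERFACE

Orientations are given as [roll, pitch, yaw] about the fixed x, y, z axes, in that order (R = Rz(yaw) Ry(pitch) Rx(roll)).
In Python, from cell import status, eyes, job gives the robot as it stands.
- The arm moves only by the tool jog_arm, never from a script. Its argument "series" is a list of rows, each a list of 3 entries, a list of its own where there are three numbers: the gripper command: -1 is shut, 1 is fully open, values between are in proportion, then the shift along the tool's x, y, z in m, then the turn, a rotation vector about the tool's x, y, z in rad. In form: [[grip, [x, y, z], [ax, ay, az]], ...]. A call has 1 to 12 rows; each row is the pose to reach, as a shift and turn from the pose commanded when the call began, along the tool's axes at that moment; what a row does not reach only later rows make up. A row lasts 1/12 s, in which the tool goes at most 41.7 mm and 7.16 degrees, less where a joint would pass 70% of its speed; a pose out of reach is approached as far as the arm can. A call with a gripper value outside its range is refused whole. The fingers move at their own pace and stop on an object; "squeeze" is the grip in N (left out, the last holds). Time passes only in rows, so rows that repeat a pose let the fingers close. It gives the time, the measured TCP pose, the force and the opening at its end, in the units of the state.
- status.observe(): the state, without advancing time (a new reading comes with each control period).
- eyes.read_camera(name): name is "scene" or "top" or "wrist"; returns a dict with "img" (420x560x3 uint8, red, green, blue), "range_z" (420x560 float32, m along the optical axis (not along the pixel's ray), 0 where there is no reading), "camera_matrix" (3x3 intrinsics, pixels), "T" (4x4, takes a point from camera to world coordinates); the wrist camera has in their place "tool_from_camera" (4x4, takes a point from camera to tool coordinates, whose origin is the TCP and whose axes are the flange's). Camera axes: x right, y down, z forward; pixel columns grow to the right and rows downward; lengths in m; the calibration is good to about 2 mm. A picture is of the moment at which its call begins: read the wrist's pose just before it.
- job.hand_in(): hands the job in, once; it reports no verdict.
The state is a dict: "time": time; "qpos": joint angles; "qvel": joint speeds; "joint_efforts": joint torques, N m; "tool_pos": TCP position; "tool_rot": TCP orientation; "contact_force": force on the tool from outside, world axes, zero at the start; "torque": the same for the moment, N m; "opening": finger opening in m.
Only numpy, scipy, OpenCV 4.12 (cv2) and the standard library are available. Lean on these libraries where they do the work, as an engineer would, in place of code of your own. Each camera call takes 0.05 s, during which the arm holds its last target.

## Working session

There is one attempt and no reset: what is moved stays moved. The work goes in short steps, Python scripts to look and compute and a tool call to move; the robot and the scene stay as the last step left them, time stands still between calls to the robot, and variables do not carry over. Pictures are saved under pics/ and viewed, and the job is handed in when it is done.

Besides the shell and the picture viewer there is one more tool, called after "Request:" as name([rows], argument=value, ...), one row to a line, values as JSON. jog_arm: Moves the arm, as the interface text tells. Its arguments: {"type":"object","properties":{"series":{"type":"array","items":{"type":"array"}},"squeeze":{"type":"number"}},"required":["series"]}

```bash
ls; mkdir -p pics; python3 - <<'E'
from cell import status, eyes, job
import cv2
s=status.observe();print(s)
for n in ["scene","top","wrist"]:
    c=eyes.read_camera(n);cv2.imwrite(f"pics/{n}0.png",c["img"][:,:,::-1]);print(n,c["camera_matrix"],c.get("T",c.get("tool_from_camera")))
E
```

```text
pics
{'time': 0.0, 'qpos': array([-1.40800393e+00,  3.42749004e-01,  1.52504478e+00,  2.39724931e-05,
        1.27539532e+00, -1.46018034e-01]), 'qvel': array([ 0.00057803, -0.00035197,  0.00091493, -0.00112467,  0.00024073,
        0.00110519]), 'joint_efforts': array([ 1.23204492e-03, -4.31236696e+01, -2.44217420e+01,  7.18587474e-02,
        5.58153796e-02, -1.36976014e-04]), 'tool_pos': array([ 0.15951159, -0.49974186,  0.22602164]), 'tool_rot': array([-3.14001652e+00, -2.54962632e-04,  3.08803235e-01]), 'contact_force': array([ 0.02965896,  0.47212423, -0.41323956]), 'torque': array([-0.04509846,  0.03634979, -0.06731565]), 'opening': 0.09175703239453556}
scene [[380.36712705   0.         273.32905988]
 [  0.         380.36712705 209.09210048]
 [  0.           0.           1.        ]] [[-0.7017002   0.45898172 -0.54493358  1.14596688]
 [ 0.71241526  0.44232497 -0.54480557  0.45364603]
 [-0.00901807 -0.77050918 -0.63736511  0.74192843]
 [ 0.          0.          0.          1.        ]]
top [[411.15783754   0.         273.39985148]
 [  0.         411.15783754 211.43874019]
 [  0.           0.           1.        ]] [[-0.02230006 -0.99733646  0.06944554  0.53468675]
 [-0.99965327  0.02321684  0.01242228 -0.1089142 ]
 [-0.01400149 -0.06914445 -0.9975084   1.20845407]
 [ 0.          0.          0.          1.        ]]
wrist [[295.96390648   0.         279.75822119]
 [  0.         295.96390648 206.37128744]
 [  0.           0.           1.        ]] [[ 3.06147669e-04 -9.54681217e-01 -2.97630107e-01  8.01616826e-02]
 [ 9.99999890e-01  1.86525790e-04  4.30315898e-04  1.00521429e-04]
 [-3.55298815e-04 -2.97630206e-01  9.54681169e-01 -1.56767276e-01]
 [ 0.00000000e+00  0.00000000e+00  0.00000000e+00  1.00000000e+00]]
```

View pics/scene0.png

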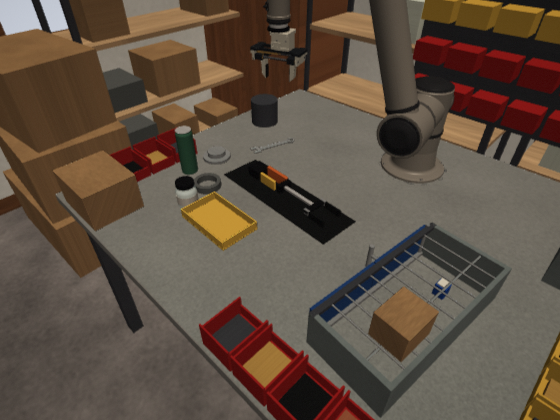

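View pics/top0.png

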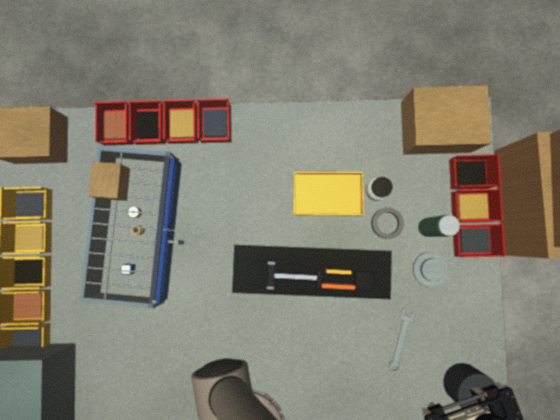

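View pics/wrist0.png

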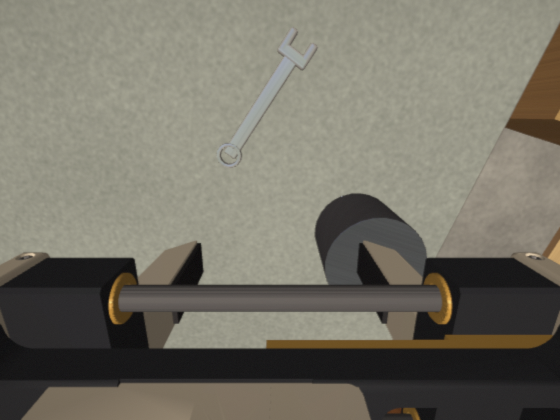

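```bash
cat > h.py <<'E'
from cell import status, eyes, job
import numpy as np, cv2
from scipy.spatial.transform import Rotation as R
np.set_printoptions(precision=4,suppress=True)
def pose():
    s=status.observe(); return s,np.array(s['tool_pos']),R.from_euler('xyz',s['tool_rot'])
def cam(n):
    s,p,r=pose()
    c=eyes.read_camera(n)
    if 'T' not in c:
        M=np.eye(4);M[:3,:3]=r.as_matrix();M[:3,3]=p;c['T']=M@c['tool_from_camera']
    c['hsv']=cv2.cvtColor(c['img'],cv2.COLOR_RGB2HSV)
    return c
def cloud(c):
    h,w=c['range_z'].shape;K=c['camera_matrix']
    v,u=np.mgrid[0:h,0:w]
    z=c['range_z'];P=np.stack([(u-K[0,2])/K[0,0]*z,(v-K[1,2])/K[1,1]*z,z],-1)
    W=P@c['T'][:3,:3].T+c['T'][:3,3]; W[z<=0]=np.nan
    return W
def onplane(c,uv,h):
    uv=np.atleast_2d(np.asarray(uv,float));K=c['camera_matrix']
    d=np.c_[(uv[:,0]-K[0,2])/K[0,0],(uv[:,1]-K[1,2])/K[1,1],np.ones(len(uv))]@c['T'][:3,:3].T
    o=c['T'][:3,3];return o+d*((h-o[2])/d[:,2])[:,None]
def proj(c,X):
    X=np.atleast_2d(X);K=c['camera_matrix'];p=(X-c['T'][:3,3])@c['T'][:3,:3]
    return np.c_[K[0,0]*p[:,0]/p[:,2]+K[0,2],K[1,1]*p[:,1]/p[:,2]+K[1,2]]
def mask(c,lo,hi,minA=15):
    m=cv2.inRange(c['hsv'],np.array(lo),np.array(hi))
    n,l,st,ce=cv2.connectedComponentsWithStats(m)
    return m,[(st[i],ce[i],l==i) for i in range(1,n) if st[i][4]>=minA]
def save(c,name,box=None,s=1):
    im=c['img'][:,:,::-1]
    if box: im=im[box[1]:box[3],box[0]:box[2]]
    im=cv2.resize(im,None,fx=s,fy=s,interpolation=cv2.INTER_CUBIC);cv2.imwrite('pics/'+name+'.png',im)
def to_tool(target_p,target_yawR=None):
    """row shift/turn from current measured pose to target world"""
    s,p,r=pose();d=r.inv().apply(np.array(target_p)-p)
    return d
E
python3 - <<'E'
from h import *
c=cam('top');W=cloud(c)
save(c,'t1',(75,140,245,320),4.4)
save(c,'t2',(225,160,445,310),3.6)
m,b=mask(c,(15,150,100),(35,255,255),30)
for st,ce,l in b: print('yel',st,ce,np.nanmedian(W[l],0))
m,b=mask(c,(100,120,40),(125,255,255),20)
for st,ce,l in b: print('blue',st,ce,np.nanmedian(W[l],0))
m,b=mask(c,(3,150,120),(14,255,255),20)
for st,ce,l in b: print('or',st,ce,np.nanmedian(W[l],0))
m=cv2.inRange(c['img'],(0,0,0),(35,35,35))
n,l,st,ce=cv2.connectedComponentsWithStats(m)
for i in range(1,n):
    if st[i][4]>300: print('blk',st[i],ce[i],np.nanmedian(W[l==i],0))
E
```

```text
yel [ 294  172   69   43 2861] [328.403  193.4215] [ 0.6677 -0.2568  0.0033]
yel [  0 188  47  32 414] [ 24.0217 202.1087] [0.6644 0.6239 0.0421]
yel [459 194  29  25 354] [476.6554 205.339 ] [ 0.6228 -0.6819  0.0211]
yel [  0 222  47  32 470] [ 25.2979 236.8234] [0.5613 0.6267 0.0253]
yel [   0  256   46   91 1159] [ 27.4892 300.1389] [0.3964 0.6072 0.0333]
yel [326 269  26   6 128] [338.4141 271.4219] [ 0.443  -0.2748  0.0391]
blue [163 158  14  71 439] [169.5011 192.6948] [0.6698 0.1888 0.0943]
blue [156 231  12  72 413] [161.6804 265.7579] [0.4717 0.2107 0.0947]
or [169 108  26  31 159] [183.0943 121.956 ] [0.8859 0.1636 0.0109]
or [104 111  23  30  95] [118.7474 123.6526] [0.8822 0.3497 0.0197]
or [497 153   3  13  21] [498.4762 158.5238] [ 0.7539 -0.7258  0.0664]
or [498 167   4  19  27] [499.7778 174.8519] [ 0.7177 -0.7247  0.0651]
or [500 188   3  27  34] [501.3824 201.1471] [ 0.6491 -0.7255  0.0672]
or [457 192  33  29 181] [472.7459 204.8122] [ 0.6293 -0.6741  0.0058]
or [500 223   5  23  32] [503.2188 232.9688] [ 0.5414 -0.7255  0.066 ]
or [321 283  35   7 184] [337.7011 286.125 ] [ 0.402  -0.2706  0.041 ]
or [ 13 303  13  15  73] [ 17.5205 310.2192] [0.3509 0.648  0.0208]
blk [445 364  36  37 442] [457.9661 377.3688] [ 0.1578 -0.5817  0.0569]
blk [458 385  64  35 814] [497.6462 405.0135] [ 0.1913 -0.5551  0.3326]
```

View pics/t1.png

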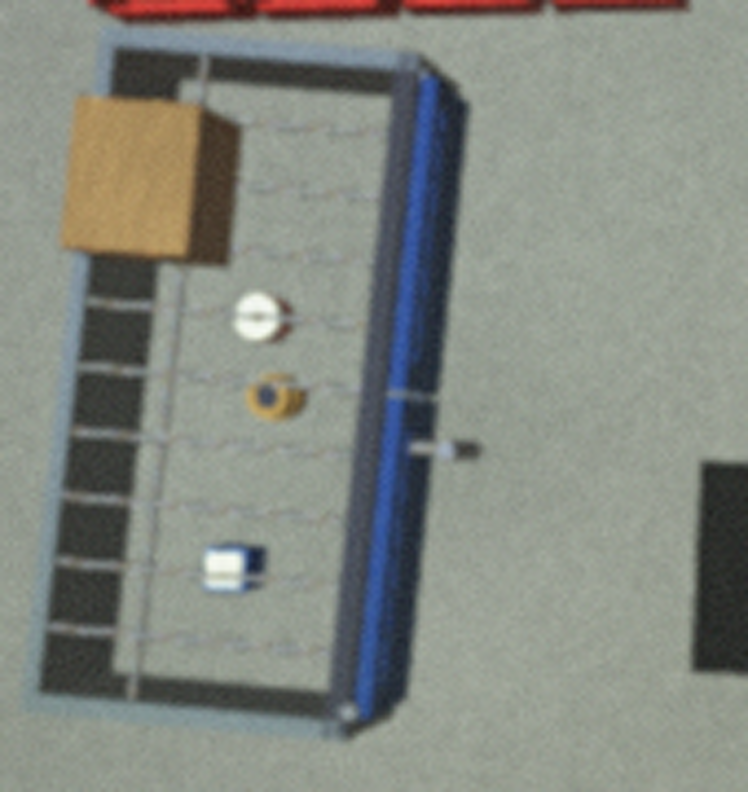

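View pics/t2.png

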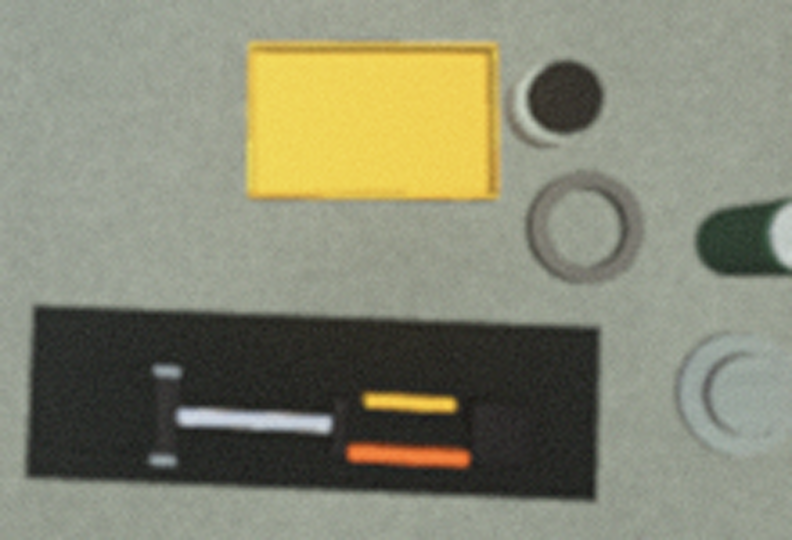

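```bash
cat >> h.py <<'E'
def go(p,yaw,rel=None):
    """print shift & turn from current pose to tool-down pose at p,yaw"""
    s,p0,r0=pose()
    rt=R.from_matrix(np.array([[np.cos(yaw),np.sin(yaw),0],[np.sin(yaw),-np.cos(yaw),0],[0,0,-1]]))
    print('shift',r0.inv().apply(np.array(p)-p0),'turn',(r0.inv()*rt).as_rotvec())
def st():
    s=status.observe();print('t%.2f'%s['time'],'p',s['tool_pos'],'rot',s['tool_rot'],'F',s['contact_force'],'open %.4f'%s['opening'],'q',s['qpos'])
E
python3 - <<'E'
from h import *
go((.50,.08,.32),1.57)
E
```

```text
shift [ 0.5006 -0.4491 -0.0932] turn [-0.0007 -0.0006 -1.2612]
```

Request:
jog_arm([
  [1,[0.0,0,-0.08],[0,0,0]],
  [1,[0.0,0,-0.093],[0,0,-0.1]],
  [1,[0.5,-0.45,-0.093],[0,0,-1.26]],
  [1,[0.5,-0.45,-0.093],[0,0,-1.26]],
  [1,[0.5,-0.45,-0.093],[0,0,-1.26]],
  [1,[0.5,-0.45,-0.093],[0,0,-1.26]],
  [1,[0.5,-0.45,-0.093],[0,0,-1.26]],
  [1,[0.5,-0.45,-0.093],[0,0,-1.26]],
  [1,[0.5,-0.45,-0.093],[0,0,-1.26]],
  [1,[0.5,-0.45,-0.093],[0,0,-1.26]],
  [1,[0.5,-0.45,-0.093],[0,0,-1.26]],
  [1,[0.5,-0.45,-0.093],[0,0,-1.26]],
])

```text
time: 1.2
tool_pos: [0.3703, -0.1386, 0.3162]
tool_rot: [3.141, 0.0, 1.575]
contact_force: [1.3, -0.9, -0.1]
opening: 0.0915
```

```bash
python3 - <<'E'
from h import *
go((.50,.08,.32),1.57)
E
```

```text
shift [ 0.218   0.1306 -0.0038] turn [0.0005 0.0004 0.005 ]
```

Request:
jog_arm([
  [1,[0.218,0.13,0],[0,0,0]],
  [1,[0.218,0.13,0],[0,0,0]],
  [1,[0.218,0.13,0],[0,0,0]],
  [1,[0.218,0.13,0],[0,0,0]],
  [1,[0.218,0.13,0],[0,0,0]],
  [1,[0.218,0.13,0],[0,0,0]],
  [1,[0.218,0.13,0],[0,0,0]],
  [1,[0.218,0.13,0],[0,0,0]],
  [1,[0.218,0.13,0],[0,0,0]],
])

```text
time: 1.95
tool_pos: [0.5, 0.0771, 0.3156]
tool_rot: [-3.14, 0.001, 1.57]
contact_force: [-0.2, -0.2, -0.5]
opening: 0.0918
```

```bash
python3 - <<'E'
from h import *
st()
c=cam('wrist');save(c,'w1',None,1.4)
W=cloud(c)
m,b=mask(c,(100,100,30),(125,255,255),200)
for s,ce,l in b: print('blue',s,ce,np.nanmedian(W[l],0),np.nanpercentile(W[l],[2,98],axis=0))
c=cam('top');save(c,'t3',(75,140,245,320),4)
E
```

```text
t1.95 p [0.5    0.0771 0.3156] rot [-3.1403  0.0006  1.5698] F [-0.2292 -0.1884 -0.4701] open 0.0918 q [ 0.0019  0.2524  1.4057 -0.0006  1.4847  0.0029]
blue [ 171   51  335   50 5180] [335.1708  77.4992] [0.5664 0.199  0.0951] [[0.3838 0.1767 0.043 ]
 [0.7561 0.2223 0.0973]]
```

View pics/w1.png

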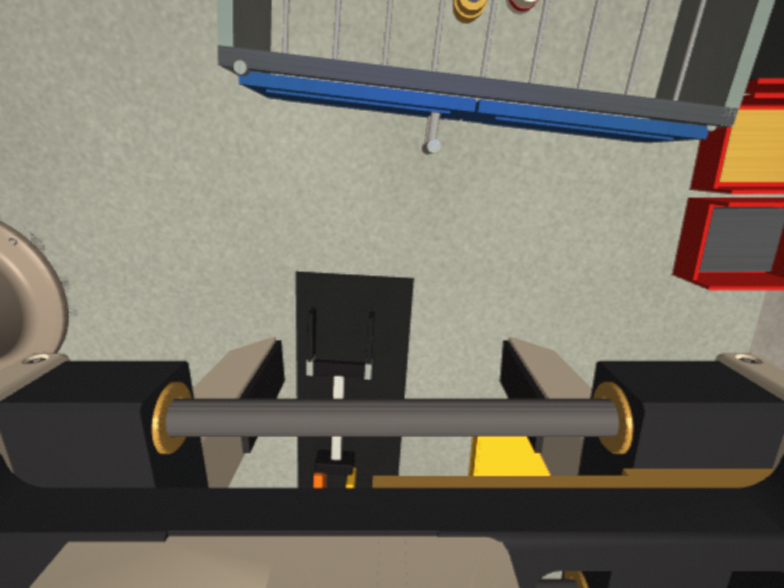

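```bash
python3 - <<'E'
from h import *
c=cam('wrist');W=cloud(c)
print('handle top',onplane(c,np.array([[432,145]])/1.4,.104))
g=c['range_z']
# handle top from depth near
sub=W[90:115,295:325]; q=sub[(sub[...,2]>.099)];print(len(q),q.mean(0),q.min(0),q.max(0))
# blue top edge outer line: pixels z>.09
m,b=mask(c,(100,100,30),(125,255,255),200)
l=b[0][2]; P=W[l]; P=P[(P[:,2]>.093)&(P[:,2]<.1)]
xs=[];lo=[];hi=[]
for x in np.arange(.39,.75,.01):
    s=P[(P[:,0]>x-.005)&(P[:,0]<x+.005)]
    if len(s)>4: xs.append(x);lo.append(np.percentile(s[:,1],3));hi.append(np.percentile(s[:,1],97))
a1=np.polyfit(xs,lo,1);a2=np.polyfit(xs,hi,1);print('outer edge',a1,'inner',a2,'xr',P[:,0].min(),P[:,0].max(), np.std(np.polyval(a1,xs)-lo))
# locker rim z .1-.11
G=W[(W[...,2]>.102)&(W[...,2]<.109)&(W[...,1]>.15)]
print('rim',len(G),np.percentile(G,[.5,99.5],axis=0))
xs=[];lo=[]
for x in np.arange(.37,.78,.01):
    s=G[(abs(G[:,0]-x)<.005)]
    if len(s)>4: xs.append(x);lo.append(np.percentile(s[:,1],3))
a3=np.polyfit(xs[2:-2],lo[2:-2],1);print('rim front',a3,list(np.round(lo,3)),xs[0],xs[-1])
for p in [(219,47),(221,64),(735,124),(240,82),(706,137),(478,105)]: print(p,onplane(c,np.array([p])/1.4,.105 if p[0] in(219,221,735) else .097))
E
```

```text
handle top [[0.5335 0.1682 0.104 ]]
84 [0.5342 0.1687 0.1028] [0.5285 0.1632 0.0991] [0.5401 0.1744 0.1047]
outer edge [-0.1081  0.2577] inner [-0.1107  0.2687] xr 0.3731746188699109 0.768000157112052 0.00016659174338013786
rim 6970 [[0.363  0.1688 0.102 ]
 [0.7883 0.2726 0.1059]]
rim front [-0.1012  0.2626] [np.float64(0.23), np.float64(0.224), np.float64(0.227), np.float64(0.226), np.float64(0.225), np.float64(0.224), np.float64(0.222), np.float64(0.221), np.float64(0.22), np.float64(0.219), np.float64(0.218), np.float64(0.217), np.float64(0.216), np.float64(0.215), np.float64(0.214), np.float64(0.213), np.float64(0.165), np.float64(0.165), np.float64(0.209), np.float64(0.208), np.float64(0.207), np.float64(0.206), np.float64(0.205), np.float64(0.204), np.float64(0.203), np.float64(0.202), np.float64(0.201), np.float64(0.2), np.float64(0.199), np.float64(0.198), np.float64(0.197), np.float64(0.196), np.float64(0.194), np.float64(0.193), np.float64(0.192), np.float64(0.191), np.float64(0.19), np.float64(0.189), np.float64(0.188), np.float64(0.187), np.float64(0.186)] 0.37 0.7700000000000004
(219, 47) [[0.364  0.2415 0.105 ]]
(221, 64) [[0.364  0.2295 0.105 ]]
(735, 124) [[0.7836 0.1838 0.105 ]]
(240, 82) [[0.375  0.2178 0.097 ]]
(706, 137) [[0.7675 0.1741 0.097 ]]
(478, 105) [[0.5717 0.1998 0.097 ]]
```

```bash
cat >> h.py <<'E'
O=np.array([.570,.207]);LY=np.array([-.9942,.1075]);LX=np.array([.1075,.9942])
def lk(x,y): return O+x*LX+y*LY      # locker -> world (m)
def inv(p): d=np.asarray(p)[...,:2]-O; return np.stack([d@LX,d@LY],-1)
def H(a): return lk((-.200*np.sin(a)+.032*np.sin(a)-.042*np.cos(a)),(-.2+.2*np.cos(a)+.032*np.cos(a)+.042*np.sin(a)))
E
python3 - <<'E'
from h import *
print(H(0)); go((*H(0),.15),1.463); go((*H(0),.063),1.463)
E
```

```text
[0.5337 0.1687]
shift [0.0929 0.0334 0.1662] turn [0.0001 0.0004 0.104 ]
shift [0.0929 0.0334 0.2532] turn [0.0001 0.0004 0.104 ]
```

Request:
jog_arm([
  [0.2,[0.093,0.033,0.02],[0,0,0.1]],
  [0.2,[0.093,0.033,0.06],[0,0,0.104]],
  [0.2,[0.093,0.033,0.1],[0,0,0.104]],
  [0.2,[0.093,0.033,0.14],[0,0,0.104]],
  [0.2,[0.093,0.033,0.17],[0,0,0.104]],
  [0.2,[0.093,0.033,0.19],[0,0,0.104]],
  [0.2,[0.093,0.033,0.21],[0,0,0.104]],
  [0.2,[0.093,0.033,0.23],[0,0,0.104]],
  [0.2,[0.093,0.033,0.25],[0,0,0.104]],
  [0.2,[0.093,0.033,0.25],[0,0,0.104]],
])

```text
time: 2.93
tool_pos: [0.5312, 0.1683, 0.0628]
tool_rot: [-3.135, 0.002, 1.463]
contact_force: [-1.2, 0.1, -0.6]
opening: 0.0549
```

Request:
jog_arm([
  [-1,[0,0,0],[0,0,0]],
  [-1,[0,0,0],[0,0,0]],
  [-1,[0,0,0],[0,0,0]],
  [-1,[0,0,0],[0,0,0]],
  [-1,[0,0,0],[0,0,0]],
  [-1,[0,0,0],[0,0,0]],
], squeeze=25)

```text
time: 3.43
tool_pos: [0.5338, 0.1702, 0.0667]
tool_rot: [3.14, -0.0, 1.465]
contact_force: [-0.2, -1.0, 0.2]
opening: 0.0196
```

```bash
python3 - <<'E'
from h import *
st()
s,p,r=pose()
# shift of TCP relative to model H(0); print waypoints in current tool frame
off=p[:2]-H(0);print(off)
for a in np.arange(.05,1.51,.05):
    a_=min(a,1.5)
    d=np.r_[H(a_)-H(0),0]
    print('%.2f'%a_,r.inv().apply(d))
E
```

```text
t3.43 p [0.5338 0.1702 0.0667] rot [ 3.1404 -0.0002  1.4648] F [-0.2467 -1.0405  0.2126] open 0.0196 q [ 0.1719  0.5774  1.627  -0.0001  0.9359  0.278 ]
[0.0002 0.0015]
0.05 [-0.0083 -0.0018 -0.    ]
0.10 [-0.0166 -0.0031 -0.    ]
0.15 [-0.0246 -0.0037 -0.    ]
0.20 [-0.0325 -0.0038 -0.    ]
0.25 [-0.0403 -0.0032 -0.    ]
0.30 [-0.0478 -0.0021 -0.    ]
0.35 [-0.0551 -0.0004 -0.    ]
0.40 [-0.0621  0.0019 -0.    ]
0.45 [-0.0689  0.0047 -0.    ]
0.50 [-0.0754  0.0081 -0.    ]
0.55 [-0.0816  0.0121 -0.    ]
0.60 [-0.0876  0.0167 -0.    ]
0.65 [-0.0931  0.0217  0.    ]
0.70 [-0.0984  0.0273  0.    ]
0.75 [-0.1033  0.0334  0.    ]
0.80 [-0.1078  0.0401  0.    ]
0.85 [-0.112   0.0471  0.    ]
0.90 [-0.1158  0.0547  0.    ]
0.95 [-0.1192  0.0627  0.    ]
1.00 [-0.1222  0.0711  0.0001]
1.05 [-0.1248  0.0799  0.0001]
1.10 [-0.1269  0.0891  0.0001]
1.15 [-0.1287  0.0987  0.0001]
1.20 [-0.13    0.1086  0.0001]
1.25 [-0.1309  0.1188  0.0001]
1.30 [-0.1313  0.1292  0.0001]
1.35 [-0.1314  0.14    0.0001]
1.40 [-0.131   0.151   0.0002]
1.45 [-0.1301  0.1621  0.0002]
1.50 [-0.1288  0.1735  0.0002]
```

Request:
jog_arm([
  [-1,[0,0,0],[0,0,0]],
  [-1,[0,0,0],[0,0,0]],
  [-1,[0,0,0],[0,0,0]],
  [-1,[-0.008,-0.002,0],[0,0,0.05]],
  [-1,[-0.017,-0.003,0],[0,0,0.1]],
  [-1,[-0.025,-0.004,0],[0,0,0.15]],
  [-1,[-0.0325,-0.004,0],[0,0,0.2]],
  [-1,[-0.04,-0.003,0],[0,0,0.25]],
  [-1,[-0.048,-0.002,0],[0,0,0.3]],
  [-1,[-0.055,0,0],[0,0,0.35]],
  [-1,[-0.062,0.002,0],[0,0,0.4]],
  [-1,[-0.062,0.002,0],[0,0,0.4]],
])

```text
time: 4.43
tool_pos: [0.5308, 0.1076, 0.0665]
tool_rot: [3.138, -0.002, 1.062]
contact_force: [6.1, 0.4, -1.5]
opening: 0.0115
```

```bash
python3 - <<'E'
from h import *
st()
s,p,r=pose()
print(p[:2]-H(.4))
r=R.from_euler('xyz',[np.pi,0,1.463-.4])
for a in np.arange(.5,1.51,.1):
    print('%.2f'%a,r.inv().apply(np.r_[H(a)-H(.4),0]))
E
```

```text
t4.43 p [0.5308 0.1076 0.0665] rot [ 3.1383 -0.002   1.0615] F [ 6.0857  0.3951 -1.4672] open 0.0115 q [ 0.0584  0.5491  1.6839 -0.0001  0.9048  0.5677]
[0.0019 0.0008]
0.50 [-0.0098  0.011   0.    ]
0.60 [-0.0176  0.0236  0.    ]
0.70 [-0.0234  0.0376  0.    ]
0.80 [-0.0272  0.053   0.    ]
0.90 [-0.0288  0.0696  0.    ]
1.00 [-0.0282  0.0872  0.    ]
1.10 [-0.0255  0.1057  0.    ]
1.20 [-0.0207  0.1248  0.    ]
1.30 [-0.0139  0.1443  0.    ]
1.40 [-0.005   0.1641  0.    ]
1.50 [0.0057 0.1841 0.    ]
```

Request:
jog_arm([
  [-1,[-0.01,0.011,0],[0,0,0.1]],
  [-1,[-0.0175,0.0235,0],[0,0,0.2]],
  [-1,[-0.0235,0.0375,0],[0,0,0.3]],
  [-1,[-0.027,0.053,0],[0,0,0.4]],
  [-1,[-0.029,0.0695,0],[0,0,0.5]],
  [-1,[-0.028,0.087,0],[0,0,0.6]],
  [-1,[-0.0255,0.1055,0],[0,0,0.7]],
  [-1,[-0.0205,0.125,0],[0,0,0.8]],
  [-1,[-0.014,0.144,0],[0,0,0.9]],
  [-1,[-0.005,0.164,0],[0,0,1.0]],
  [-1,[0.0,0.174,0],[0,0,1.04]],
  [-1,[0.0,0.174,0],[0,0,1.04]],
])

```text
time: 5.43
tool_pos: [0.6826, 0.0225, 0.0665]
tool_rot: [3.14, -0.0, 0.023]
contact_force: [-0.1, -5.1, 3.5]
opening: 0.0115
```

```bash
python3 - <<'E'
from h import *
st()
s,p,r=pose()
for a in (1.35,1.4,1.45,1.5): print(a,p[:2]-H(a))
c=cam('top');save(c,'t4')
E
```

```text
t5.43 p [0.6826 0.0225 0.0665] rot [ 3.1396 -0.0004  0.023 ] F [-0.0858 -5.1211  3.5045] open 0.0115 q [-0.0782  0.7721  1.2302 -0.0021  1.1387  1.4705]
1.35 [ 0.0236 -0.0007]
1.4 [0.0126 0.    ]
1.45 [0.0014 0.0004]
1.5 [-0.01    0.0003]
```

View pics/t4.png

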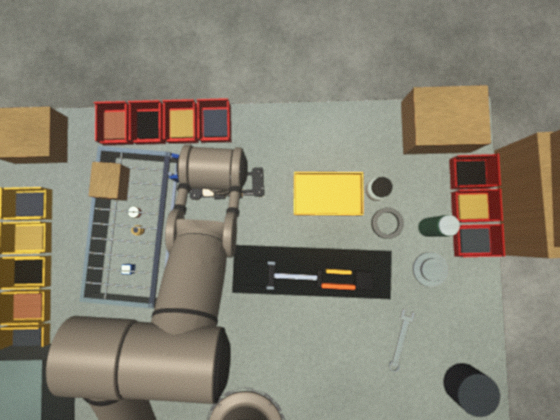

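Request:
jog_arm([
  [-0.1,[0,0,0],[0,0,0]],
  [-0.1,[0,0,0],[0,0,0]],
  [-0.1,[0,0,0],[0,0,0]],
  [-0.1,[0,0,-0.02],[0,0,0]],
  [-0.1,[0,0,-0.06],[0,0,0]],
  [-0.1,[0,0,-0.1],[0,0,0]],
  [-0.1,[0,0,-0.14],[0,0,0]],
  [0.3,[-0.01,0,-0.18],[0,0,-0.1]],
  [0.3,[-0.04,-0.03,-0.21],[0,0,-0.2]],
  [0.3,[-0.07,-0.05,-0.24],[0,0,-0.3]],
  [0.3,[-0.1,-0.08,-0.26],[0,0,-0.4]],
  [0.3,[-0.1,-0.08,-0.26],[0,0,-0.4]],
])

```text
time: 6.48
tool_pos: [0.5769, 0.1041, 0.3298]
tool_rot: [3.141, -0.004, 0.433]
contact_force: [1.3, 1.0, 1.1]
opening: 0.0598
```

```bash
python3 - <<'E'
from h import *
st();go((.53,.17,.31),1.463)
E
```

```text
t6.48 p [0.5769 0.1041 0.3298] rot [ 3.1414 -0.004   0.4326] F [1.2796 1.0213 1.098 ] open 0.0598 q [0.0472 0.4053 1.1489 0.0013 1.5835 1.1854]
shift [-0.015  -0.0795  0.0197] turn [ 0.0023 -0.0035 -1.0304]
```

Request:
jog_arm([
  [0.3,[-0.015,-0.08,0.01],[0,0,-0.12]],
  [0.3,[-0.015,-0.08,0.02],[0,0,-0.24]],
  [0.3,[-0.015,-0.08,0.02],[0,0,-0.5]],
  [0.3,[-0.015,-0.08,0.02],[0,0,-1.03]],
  [0.3,[-0.015,-0.08,0.02],[0,0,-1.03]],
  [0.3,[-0.015,-0.08,0.02],[0,0,-1.03]],
  [0.3,[-0.015,-0.08,0.02],[0,0,-1.03]],
  [0.3,[-0.015,-0.08,0.02],[0,0,-1.03]],
  [0.3,[-0.015,-0.08,0.02],[0,0,-1.03]],
  [0.3,[-0.015,-0.08,0.02],[0,0,-1.03]],
  [0.3,[-0.015,-0.08,0.02],[0,0,-1.03]],
])

```text
time: 7.4
tool_pos: [0.5322, 0.1684, 0.3059]
tool_rot: [-3.141, 0.0, 1.454]
contact_force: [0.2, -0.0, -0.3]
opening: 0.0596
```

```bash
python3 - <<'E'
from h import *
st()
c=cam('wrist');save(c,'w2',None,1.4)
c2=cam('scene');save(c2,'s2',(300,210,520,400),3.6)
E
```

```text
t7.40 p [0.5322 0.1684 0.3059] rot [-3.1412  0.      1.4537] F [ 0.2373 -0.0452 -0.2857] open 0.0596 q [0.1691 0.3586 1.2821 0.0001 1.5013 0.2862]
```

View pics/w2.png

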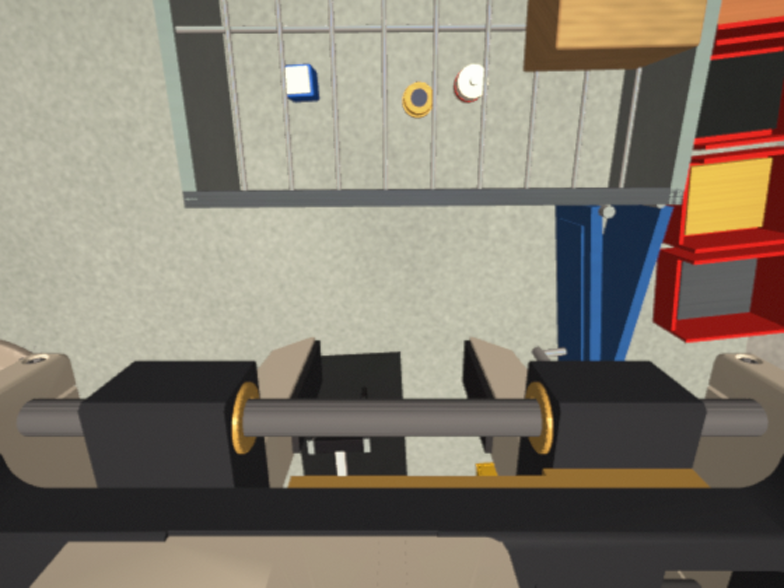

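View pics/s2.png

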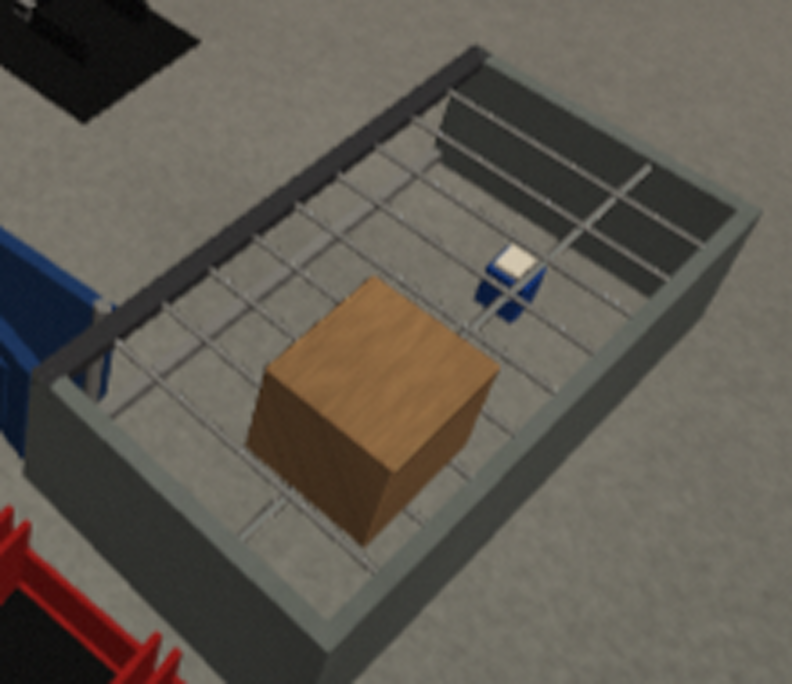

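```bash
python3 - <<'E'
from h import *
c=cam('wrist');W=cloud(c)
for n,p,z in [('relay',(299,80),.04),('fit',(419,97),.04),('filt',(470.5,81),.036)]:
    P=onplane(c,np.array([p])/1.4,z)[0]; print(n,P,'locker',inv(P))
# depth clouds
I=(W[...,2]>.025)&(W[...,2]<.06)
L=inv(W); I&=(L[...,0]>.02)&(L[...,0]<.19)&(abs(L[...,1])<.18)
n,l,s,ce=cv2.connectedComponentsWithStats(I.astype(np.uint8))
for i in range(1,n):
    if s[i][4]>40:
        Q=W[l==i];t=Q[Q[:,2]>np.percentile(Q[:,2],60)-.004];print(s[i],t.min(0),t.max(0),(t.min(0)+t.max(0))/2)
# fold/door end
c=cam('top');W=cloud(c)
m,b=mask(c,(20,150,120),(35,255,255),30)
for s,ce,l in b:
    if 280<ce[0]<380:
        P=W[l];print('yel',s,ce,np.nanmedian(P,0),np.nanpercentile(P,[1,99],axis=0));
        cn,_=cv2.findContours(l.astype(np.uint8),0,1);rr=cv2.minAreaRect(max(cn,key=len));print(rr, onplane(c,cv2.boxPoints(rr),.03 if s[4]>1000 else .043))
m,b=mask(c,(3,150,120),(14,255,255),60)
for s,ce,l in b:
    if 280<ce[0]<380:
        cn,_=cv2.findContours(l.astype(np.uint8),0,1);rr=cv2.minAreaRect(max(cn,key=len));print('or',s,rr,onplane(c,cv2.boxPoints(rr),.043),onplane(c,[ce],.043))
save(c,'t5',(225,160,445,310),3.6)
E
```

```text
relay [0.4644 0.3279 0.04  ] locker [0.1089 0.118 ]
fit [0.5731 0.3007 0.04  ] locker [0.0935 0.007 ]
filt [0.6224 0.3092 0.036 ] locker [ 0.1072 -0.0411]
[203  46  22  25 480] [0.4501 0.3148 0.0346] [0.475  0.3422 0.0412] [0.4625 0.3285 0.0379]
[325  46  20  26 403] [0.6097 0.2947 0.0315] [0.6337 0.3235 0.0453] [0.6217 0.3091 0.0384]
[288  58  20  25 384] [0.5585 0.2874 0.0354] [0.584  0.3145 0.0416] [0.5712 0.301  0.0385]
yel [ 294  172   69   43 2859] [328.382  193.4411] [ 0.6678 -0.2568  0.0033] [[ 0.6056 -0.3508 -0.0024]
 [ 0.7272 -0.1582  0.0307]]
((328.0, 193.0), (42.0, 68.0), 90.0) [[ 0.7296 -0.1563  0.03  ]
 [ 0.7248 -0.3522  0.03  ]
 [ 0.6035 -0.3477  0.03  ]
 [ 0.608  -0.1532  0.03  ]]
yel [326 269  26   6 119] [338.4958 271.4538] [ 0.4429 -0.2747  0.0393] [[ 0.4314 -0.312  -0.0013]
 [ 0.449  -0.24    0.0453]]
((338.46466064453125, 271.531005859375), (25.21070098876953, 4.589810848236084), 3.814074993133545) [[ 0.4392 -0.2374  0.043 ]
 [ 0.452  -0.2387  0.043 ]
 [ 0.4458 -0.309   0.043 ]
 [ 0.4331 -0.3077  0.043 ]]
or [321 283  35   7 191] ((337.99072265625, 286.1661682128906), (34.169532775878906, 5.54700231552124), 3.1798300743103027) [[ 0.3979 -0.2223  0.043 ]
 [ 0.4132 -0.2236  0.043 ]
 [ 0.406  -0.3188  0.043 ]
 [ 0.3906 -0.3174  0.043 ]] [[ 0.402  -0.2701  0.043 ]]
```

View pics/t5.png

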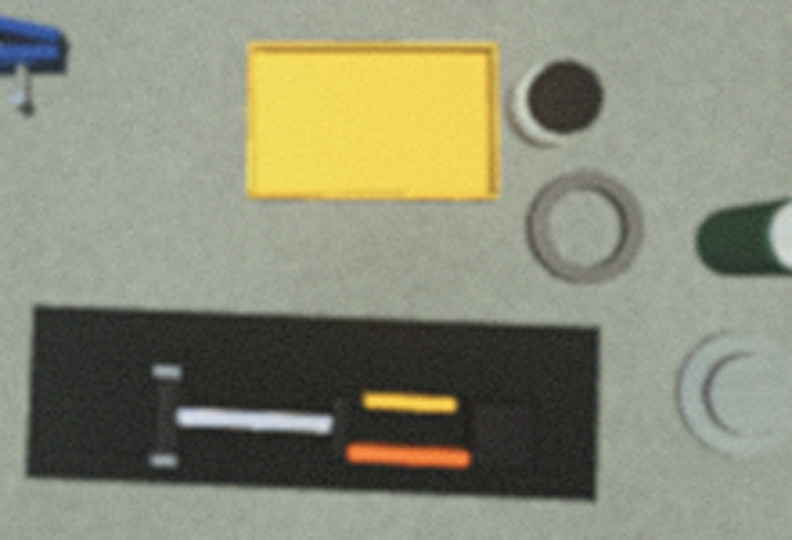

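```bash
python3 - <<'E'
from h import *
go((.425,-.28,.29),1.53)
E
```

```text
shift [-0.4577 -0.0545  0.016 ] turn [-0.0001  0.0001 -0.0759]
```

Request:
jog_arm([
  [0.9,[-0.458,-0.055,0.016],[0,0,-0.076]],
  [0.9,[-0.458,-0.055,0.016],[0,0,-0.076]],
  [0.9,[-0.458,-0.055,0.016],[0,0,-0.076]],
  [0.9,[-0.458,-0.055,0.016],[0,0,-0.076]],
  [0.9,[-0.458,-0.055,0.016],[0,0,-0.076]],
  [0.9,[-0.458,-0.055,0.016],[0,0,-0.076]],
  [0.9,[-0.458,-0.055,0.016],[0,0,-0.076]],
  [0.9,[-0.458,-0.055,0.016],[0,0,-0.076]],
  [0.9,[-0.458,-0.055,0.016],[0,0,-0.076]],
  [0.9,[-0.458,-0.055,0.016],[0,0,-0.076]],
  [0.9,[-0.458,-0.055,0.016],[0,0,-0.076]],
  [0.9,[-0.458,-0.055,0.016],[0,0,-0.076]],
])

```text
time: 8.6
tool_pos: [0.4229, -0.2863, 0.2894]
tool_rot: [-3.14, 0.002, 1.524]
contact_force: [-0.0, -0.1, -0.9]
opening: 0.0872
```

Request:
jog_arm([
  [0.9,[0,0,0],[0,0,0]],
  [0.9,[0,0,0],[0,0,0]],
])

```text
time: 8.77
tool_pos: [0.4249, -0.2801, 0.2899]
tool_rot: [-3.141, -0.001, 1.529]
contact_force: [0.9, -0.3, -0.2]
opening: 0.0871
```

```bash
python3 - <<'E'
from h import *
st()
c=cam('wrist');save(c,'w3',None,1.4)
W=cloud(c)
for nm,lo,hi in [('or',(3,150,100),(14,255,255)),('ye',(18,150,100),(35,255,255))]:
    m,b=mask(c,lo,hi,150)
    for s,ce,l in b:
        P=W[l];top=l&(W[...,2]>.034)
        if top.sum()<50: continue
        cn,_=cv2.findContours(top.astype(np.uint8),0,1);rr=cv2.minAreaRect(max(cn,key=len))
        zt=np.median(W[top][:,2]);B=onplane(c,cv2.boxPoints(rr),zt);print(nm,s,zt,B,B.mean(0))
E
```

```text
t8.77 p [ 0.4249 -0.2801  0.2899] rot [-3.1414 -0.0008  1.5295] F [ 0.9446 -0.3107 -0.1795] open 0.0871 q [-0.7339  0.2698  1.4513  0.0005  1.4211 -0.6926]
or [258 135  11  68 505] 0.041368143831001986 [[ 0.391  -0.3179  0.0414]
 [ 0.3989 -0.2248  0.0414]
 [ 0.4104 -0.2255  0.0414]
 [ 0.4033 -0.3187  0.0414]] [ 0.4009 -0.2717  0.0414]
ye [288 143  10  52 435] 0.040264996513655504 [[ 0.4339 -0.3082  0.0403]
 [ 0.4389 -0.2397  0.0403]
 [ 0.4487 -0.2404  0.0403]
 [ 0.4443 -0.309   0.0403]] [ 0.4414 -0.2743  0.0403]
ye [117 274  24  50 561] 0.3721295524287466 [[ 0.3758 -0.2575  0.3721]
 [ 0.3802 -0.2408  0.3721]
 [ 0.3863 -0.2416  0.3721]
 [ 0.3823 -0.2583  0.3721]] [ 0.3811 -0.2495  0.3721]
ye [428 274  16  50 265] 0.3738663212050652 [[ 0.467  -0.2437  0.3739]
 [ 0.4706 -0.2436  0.3739]
 [ 0.4734 -0.2601  0.3739]
 [ 0.4697 -0.2602  0.3739]] [ 0.4702 -0.2519  0.3739]
ye [ 259  335  289   13 2703] 0.38131955457245725 [[ 0.4198 -0.2559  0.3813]
 [ 0.4968 -0.259   0.3813]
 [ 0.4977 -0.263   0.3813]
 [ 0.4195 -0.2598  0.3813]] [ 0.4584 -0.2595  0.3813]
```

View pics/w3.png

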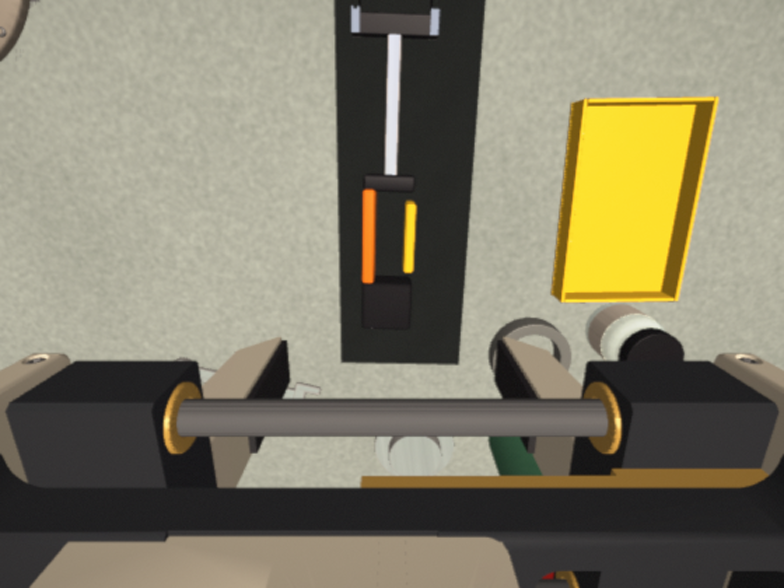

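```bash
python3 - <<'E'
from h import *
c=cam('wrist');W=cloud(c)
u=np.array([np.cos(1.495),np.sin(1.495)]);n=np.array([-u[1],u[0]]) # reacher x, y(+ = toward -X)
g0=np.array([.4208,-.273])
for uv in [(394,14),(394,25),(394,33),(392,100),(390,180),(388,190),(390,240),(386,283),(386,300),(386,320),(386,327),(386,331)]:
    p=W[int(uv[1]/1.4),int(uv[0]/1.4)];print(uv,p,'x %.1f y %.1f'%(1e3*(p[:2]-g0)@u,1e3*(p[:2]-g0)@n))
D=(W[...,:2]-g0)@np.c_[u,n];m=(W[...,2]>.012)&(W[...,2]<.06)&(abs(D[...,1])<.06)&(abs(D[...,0])<.28)
for x in np.arange(-.11,.25,.01):
    k=m&(abs(D[...,0]-x)<.004)
    if k.sum()>5: q=D[k][:,1]*1e3;print('%.0f'%(x*1e3),k.sum(),'y %.1f..%.1f z %.3f'%(q.min(),q.max(),W[k][:,2].max()))
print(np.nonzero(m.any(1))[0][[0,-1]], D[m][:,0].min(),D[m][:,0].max())
# mat corners
mm=cv2.inRange(c['img'],(0,0,0),(40,40,40))
for uv in [(341,363),(459,363),(335,0),(484,0)]: print('mat',onplane(c,np.array([uv])/1.4,.003))
ct=cam('top')
for uv in [(35,305),(600,327),(595,500),(27,478)]: print('matT',onplane(ct,np.array([uv])/3.6+[225,160],.003))
E
```

```text
(394, 14) [ 0.4342 -0.0764  0.026 ] x 197.0 y 1.5
(394, 25) [ 0.434  -0.0837  0.025 ] x 189.8 y 1.2
(394, 33) [ 0.4337 -0.0908  0.0273] x 182.6 y 1.0
(392, 100) [ 0.4303 -0.1452  0.0253] x 128.1 y 0.2
(390, 180) [ 0.4248 -0.2166  0.0363] x 56.5 y 0.3
(388, 190) [ 0.4231 -0.2257  0.0362] x 47.3 y 1.3
(390, 240) [ 0.422  -0.2812  0.002 ] x -8.1 y -1.8
(386, 283) [ 0.4161 -0.3208  0.0334] x -48.0 y 1.0
(386, 300) [ 0.4155 -0.3375  0.0386] x -64.7 y 0.4
(386, 320) [ 0.4145 -0.3593  0.0385] x -86.6 y -0.3
(386, 327) [ 0.4141 -0.3676  0.0379] x -94.8 y -0.5
(386, 331) [ 0.4127 -0.3873  0.0026] x -114.6 y -0.6
-100 44 y -24.5..24.9 z 0.039
-90 172 y -25.8..25.0 z 0.040
-80 179 y -25.4..25.2 z 0.040
-70 181 y -24.8..25.4 z 0.040
-60 188 y -25.9..25.5 z 0.040
-50 282 y -25.7..26.0 z 0.041
-40 48 y 14.1..25.4 z 0.044
-30 93 y -25.6..25.6 z 0.044
-20 89 y -25.1..25.8 z 0.044
-10 92 y -25.7..26.0 z 0.043
-0 102 y -25.6..26.2 z 0.043
10 105 y -24.9..26.3 z 0.044
20 96 y -25.6..25.0 z 0.044
30 108 y -25.3..25.1 z 0.043
40 54 y 14.4..25.3 z 0.043
50 223 y -23.2..25.9 z 0.037
60 160 y -22.7..26.0 z 0.037
70 54 y -4.8..6.4 z 0.027
80 50 y -5.5..5.3 z 0.027
90 60 y -5.4..5.6 z 0.028
100 62 y -5.0..6.0 z 0.028
110 61 y -4.6..6.3 z 0.027
120 60 y -5.5..6.5 z 0.027
130 58 y -5.1..5.6 z 0.028
140 63 y -4.7..5.9 z 0.028
150 64 y -5.4..6.3 z 0.027
160 68 y -5.2..6.6 z 0.027
170 65 y -4.7..5.6 z 0.028
180 335 y -37.8..38.9 z 0.030
190 457 y -37.5..38.3 z 0.029
200 167 y -37.8..38.5 z 0.029
210 21 y -37.2..33.7 z 0.030
[  0 333] -0.2798489769693939 0.20899727845372285
mat [[ 0.3586 -0.4269  0.003 ]]
mat [[ 0.4988 -0.4325  0.003 ]]
mat [[ 0.3812 -0.0564  0.003 ]]
mat [[ 0.5185 -0.0618  0.003 ]]
matT [[0.5236 0.0215 0.003 ]]
matT [[ 0.4958 -0.4352  0.003 ]]
matT [[ 0.3579 -0.4254  0.003 ]]
matT [[0.3847 0.0301 0.003 ]]
```

```bash
python3 - <<'E'
from h import *
go((.421,-.272,.006),1.50)
E
```

```text
shift [ 0.0068 -0.0048  0.2843] turn [ 0.0004 -0.      0.0327]
```

Request:
jog_arm([
  [0.9,[0.007,-0.005,0.04],[0,0,0.033]],
  [0.9,[0.007,-0.005,0.08],[0,0,0.033]],
  [0.9,[0.007,-0.005,0.12],[0,0,0.033]],
  [0.9,[0.007,-0.005,0.16],[0,0,0.033]],
  [0.9,[0.007,-0.005,0.2],[0,0,0.033]],
  [0.9,[0.007,-0.005,0.23],[0,0,0.033]],
  [0.9,[0.007,-0.005,0.25],[0,0,0.033]],
  [0.9,[0.007,-0.005,0.265],[0,0,0.033]],
  [0.9,[0.007,-0.005,0.275],[0,0,0.033]],
  [0.9,[0.007,-0.005,0.28],[0,0,0.033]],
  [0.9,[0.007,-0.005,0.284],[0,0,0.033]],
  [0.9,[0.007,-0.005,0.284],[0,0,0.033]],
])

```text
time: 9.92
tool_pos: [0.4206, -0.273, 0.0062]
tool_rot: [3.141, 0.0, 1.498]
contact_force: [-0.5, 0.3, 0.4]
opening: 0.0873
```

```bash
python3 - <<'E'
from h import *
st();go((.421,-.272,.006),1.50)
E
```

```text
t9.92 p [ 0.4206 -0.273   0.0062] rot [3.1412 0.0003 1.4985] F [-0.5132  0.3261  0.449 ] open 0.0873 q [-0.7287  0.5938  1.8378 -0.      0.7095 -0.6564]
shift [0.001  0.0003 0.0002] turn [ 0.0004  0.0003 -0.0015]
```

Request:
jog_arm([
  [0.02,[0,0,0],[0,0,0]],
  [0.02,[0,0,0],[0,0,0]],
  [0.02,[0,0,0],[0,0,0]],
  [0.02,[0,0,0],[0,0,0]],
  [0.02,[0,0,0],[0,0,0]],
  [0.02,[0,0,0],[0,0,0]],
  [0.02,[0,0,0],[0,0,0]],
  [0.02,[0,0,0],[0,0,0]],
  [0.02,[0,0,-0.015],[0,0,0]],
  [0.02,[0,0,-0.03],[0,0,0]],
  [0.02,[0,0,-0.04],[0,0,0]],
  [0.02,[0,0,-0.04],[0,0,0]],
], squeeze=50)

```text
time: 10.92
tool_pos: [0.4211, -0.274, 0.0476]
tool_rot: [3.139, 0.002, 1.498]
contact_force: [0.4, -0.1, -2.9]
opening: 0.0472
```

```bash
python3 - <<'E'
from h import *
st()
c=cam('wrist');save(c,'w4',None,1.4);c=cam('top');save(c,'t6',(180,160,445,310),3)
c=cam('scene');save(c,'s6',(200,120,400,270),4)
E
```

```text
t10.92 p [ 0.4211 -0.274   0.0476] rot [3.139  0.002  1.4978] F [ 0.4488 -0.149  -2.8896] open 0.0472 q [-0.7295  0.5232  1.8095 -0.      0.8056 -0.6565]
```

View pics/s6.png

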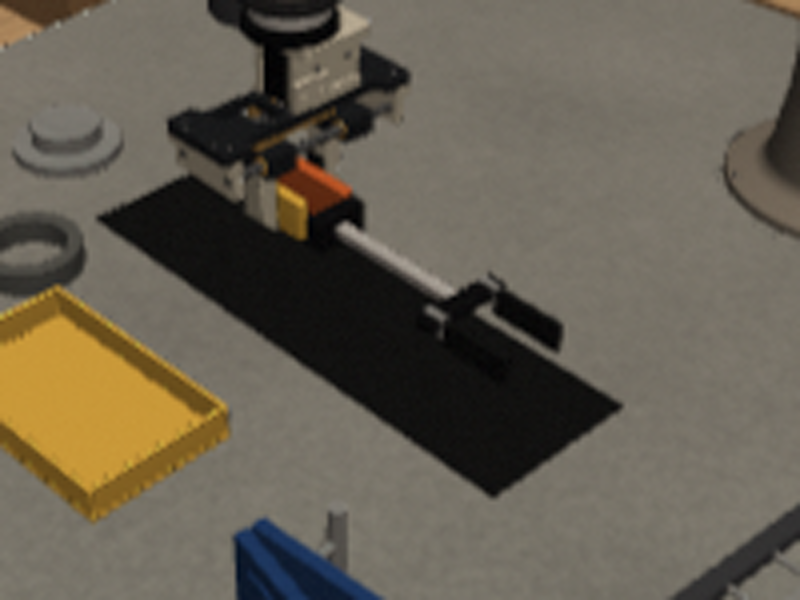

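View pics/w4.png

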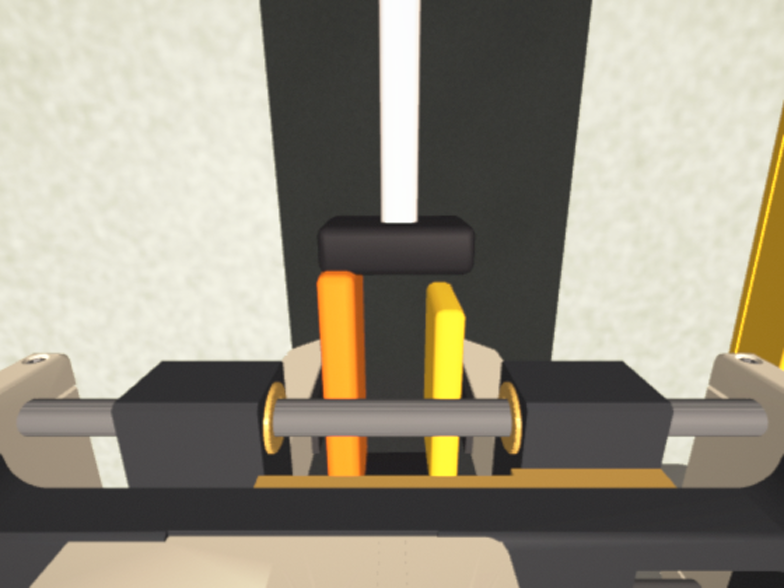

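```bash
cat >> h.py <<'E'
DX=.239
def tcpfor(J,yaw,t):
    tx=np.array([np.cos(yaw),np.sin(yaw)]);ty=np.array([np.sin(yaw),-np.cos(yaw)])
    return np.asarray(J)[:2]-DX*tx-ty*t/2
def jaw(t=None):
    s,p,r=pose();t=.052-s['opening'] if t is None else t
    return p+r.apply([DX,t/2,0])
YS=np.arctan2(LX[1],LX[0])
E
python3 - <<'E'
from h import *
print(YS,inv([.572,.301]))
pre=tcpfor(lk(-.05,inv([.572,.301])[1]),YS,.008);print(pre)
go((*pre,.10),YS)
pf=tcpfor((.572,.301),YS,.008);print(pf)
E
```

```text
1.4630876465444715 [0.0937 0.0081]
[ 0.5269 -0.079 ]
shift [ 0.2012  0.0926 -0.0545] turn [-0.0007 -0.0005  0.0347]
[0.5423 0.0638]
```

Request:
jog_arm([
  [0.02,[0,0,-0.02],[0,0,0]],
  [0.02,[0.02,0.01,-0.04],[0,0,0.01]],
  [0.02,[0.05,0.025,-0.054],[0,0,0.035]],
  [0.02,[0.08,0.04,-0.054],[0,0,0.035]],
  [0.02,[0.11,0.055,-0.054],[0,0,0.035]],
  [0.02,[0.14,0.07,-0.054],[0,0,0.035]],
  [0.0,[0.165,0.08,-0.054],[0,0,0.035]],
  [-0.02,[0.185,0.088,-0.045],[0,0,0.035]],
  [-0.04,[0.201,0.093,-0.02],[0,0,0.035]],
  [-0.043,[0.201,0.093,0.0],[0,0,0.035]],
  [-0.043,[0.201,0.093,0.018],[0,0,0.035]],
  [-0.043,[0.201,0.093,0.018],[0,0,0.035]],
])

```text
time: 12.07
tool_pos: [0.5246, -0.0782, 0.0237]
tool_rot: [-3.133, -0.001, 1.464]
contact_force: [-1.2, -0.4, -2.7]
opening: 0.0442
```

```bash
python3 - <<'E'
from h import *
st();print(jaw(),inv(jaw()))
pf=tcpfor((.572,.301),YS,.008);go((*pf,.028),YS)
c=cam('top');save(c,'t7',(75,140,305,320),3.4)
E
```

```text
t12.07 p [ 0.5246 -0.0782  0.0237] rot [-3.1331 -0.0015  1.4638] F [-1.2202 -0.3871 -2.7299] open 0.0442 q [-0.2924  0.6042  1.737  -0.0002  0.809  -0.1852]
[0.554  0.1591 0.024 ] [-0.0494  0.0108]
shift [ 0.1431  0.0024 -0.0041] turn [-0.0085 -0.0015  0.0007]
```

View pics/t7.png

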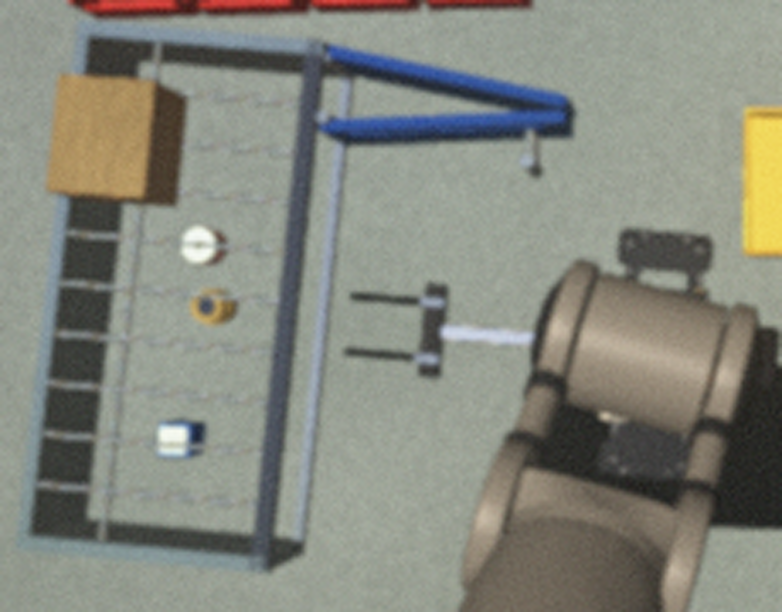

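```bash
python3 - <<'E'
from h import *
c=cam('top')
f=lambda u,v,z:onplane(c,[[75+u/3.4,140+v/3.4]],z)[0]
a=f(350,296,.047);b=f(346,352,.047);print('tips',a,b,(a+b)/2)
a2=f(420,301,.047);b2=f(416,357,.047);print('roots',a2,b2,(a2+b2)/2)
s=pose();tip=jaw()+np.r_[.023*np.array([np.cos(1.464),np.sin(1.464)]),0];print('model tip',tip)
print('fitting top',f(207,306,.04),'filt',f(199,242,.036),'relay',f(176,440,.04))
E
```

```text
tips [0.5775 0.177  0.047 ] [0.531  0.1806 0.047 ] [0.5543 0.1788 0.047 ]
roots [0.572  0.1186 0.047 ] [0.5256 0.1223 0.047 ] [0.5488 0.1204 0.047 ]
model tip [0.5589 0.1807 0.0272]
fitting top [0.5721 0.2991 0.04  ] filt [0.6264 0.3074 0.036 ] relay [0.461 0.325 0.04 ]
```

Request:
jog_arm([
  [-0.043,[0.03,0.003,-0.002],[0,0,0]],
  [-0.043,[0.06,0.004,-0.002],[0,0,0]],
  [-0.043,[0.08,0.004,-0.002],[0,0,0]],
  [-0.043,[0.08,0.004,-0.002],[0,0,0]],
  [-0.043,[0.08,0.004,-0.002],[0,0,0]],
])

```text
time: 12.58
tool_pos: [0.5409, 0.0, 0.0312]
tool_rot: [3.14, 0.0, 1.465]
contact_force: [-0.2, -0.3, -2.7]
opening: 0.0443
```

```bash
python3 - <<'E'
from h import *
st();print(jaw(),inv(jaw()))
c=cam('top');save(c,'t8',(110,190,230,260),6.5)
E
```

```text
t12.58 p [0.5409 0.     0.0312] rot [3.1396 0.0003 1.4646] F [-0.169  -0.2702 -2.7359] open 0.0443 q [-0.1415  0.6019  1.7113 -0.0003  0.8264 -0.0351]
[0.5701 0.2373 0.0311] [0.0301 0.0032]
```

View pics/t8.png

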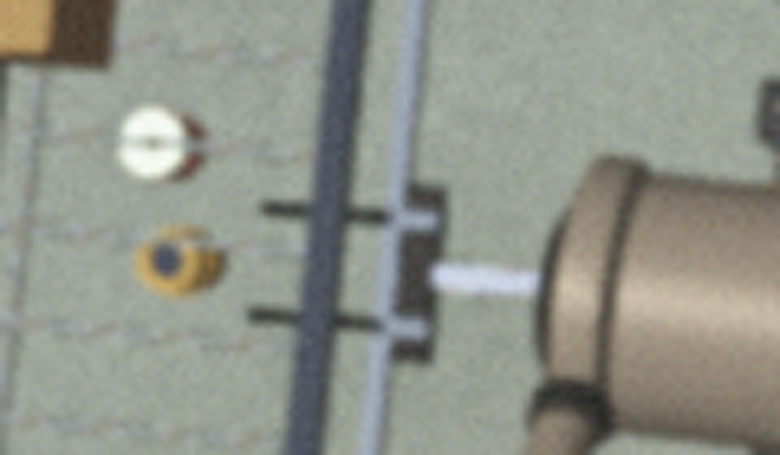

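Request:
jog_arm([
  [-0.043,[0.01,-0.003,0],[0,0,0]],
  [-0.043,[0.03,-0.003,0],[0,0,0]],
  [-0.043,[0.05,-0.003,0],[0,0,0]],
  [-0.043,[0.064,-0.003,0.002],[0,0,0]],
  [-0.043,[0.064,-0.003,0.01],[0,0,0]],
  [-0.043,[0.064,-0.003,0.018],[0,0,0]],
  [-0.043,[0.064,-0.003,0.02],[0,0,0]],
  [-0.043,[0.064,-0.003,0.02],[0,0,0]],
])

```text
time: 13.3
tool_pos: [0.5433, 0.0626, 0.0089]
tool_rot: [-3.139, 0.0, 1.462]
contact_force: [-0.2, 0.9, -3.2]
opening: 0.0438
```

```bash
python3 - <<'E'
from h import *
st();print(jaw(),inv(jaw()))
c=cam('top');save(c,'t9',(110,190,230,260),6.5)
E
```

```text
t13.30 p [0.5433 0.0626 0.0089] rot [-3.1392  0.0005  1.4615] F [-0.1982  0.8883 -3.1737] open 0.0438 q [-0.0254  0.6465  1.7038 -0.0004  0.7937  0.0841]
[0.5734 0.2997 0.0088] [0.0925 0.0066]
```

View pics/t9.png

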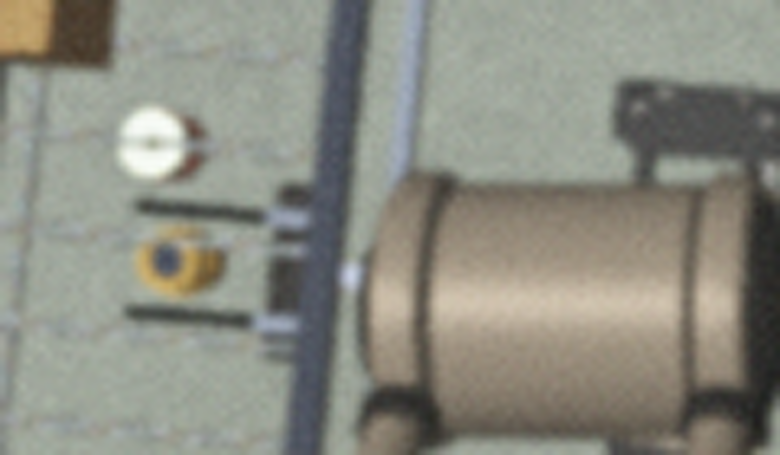

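Request:
jog_arm([
  [-0.09,[0,-0.001,0],[0,0,0]],
  [-0.13,[0,-0.002,0],[0,0,0]],
  [-0.3,[0,-0.002,0],[0,0,0]],
  [-0.3,[0,-0.002,0],[0,0,0]],
  [-0.3,[0,-0.002,0],[0,0,0]],
  [-0.3,[0,-0.002,0],[0,0,0]],
  [-0.3,[0,-0.002,-0.005],[0,0,0]],
  [-0.3,[0,-0.002,-0.012],[0,0,0]],
  [-0.3,[0,-0.002,-0.02],[0,0,0]],
  [-0.3,[0,-0.002,-0.028],[0,0,0]],
  [-0.3,[0,-0.002,-0.028],[0,0,0]],
], squeeze=52)

```text
time: 14.27
tool_pos: [0.5435, 0.0638, 0.0403]
tool_rot: [3.138, -0.0, 1.463]
contact_force: [0.7, -0.0, -4.2]
opening: 0.0386
```

```bash
python3 - <<'E'
from h import *
st();print(jaw(),inv(jaw()))
c=cam('top');save(c,'t10',(110,190,230,260),6.5)
c=cam('scene');save(c,'s10',(340,210,500,330),4)
E
```

```text
t14.27 p [0.5435 0.0638 0.0403] rot [ 3.1378 -0.0002  1.4629] F [ 0.6534 -0.0374 -4.2018] open 0.0386 q [-0.0232  0.5958  1.6884 -0.0001  0.8536  0.0848]
[0.5759 0.3006 0.0403] [0.0937 0.0042]
```

View pics/t10.png

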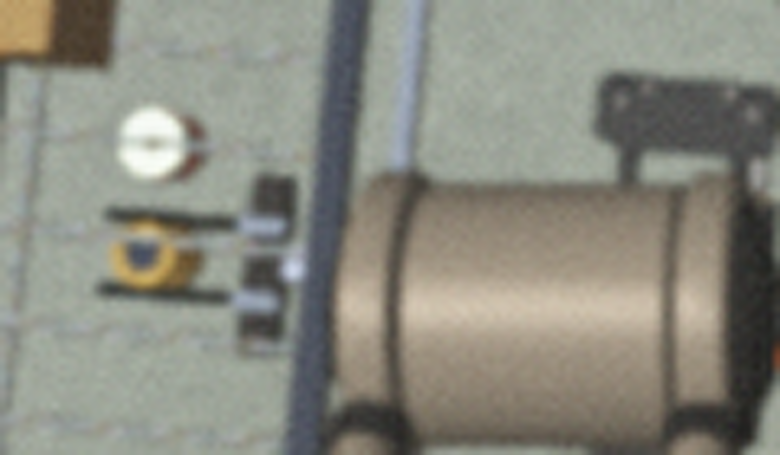

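View pics/s10.png

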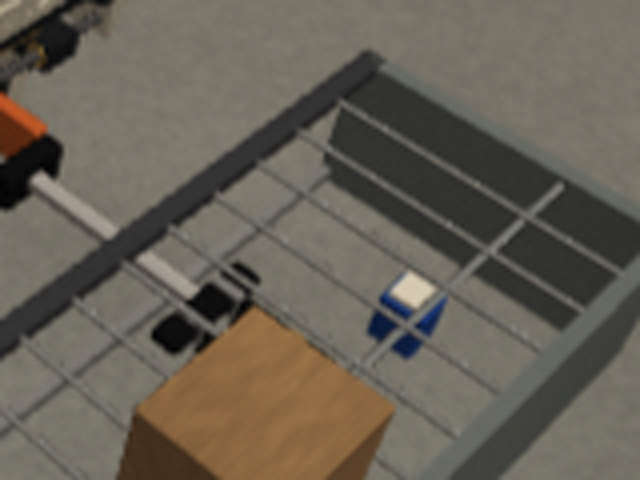

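Request:
jog_arm([
  [-0.3,[-0.015,0,0],[0,0,0]],
  [-0.3,[-0.04,0,0],[0,0,0]],
  [-0.3,[-0.065,0,0],[0,0,0]],
  [-0.3,[-0.09,0,0],[0,0,0]],
  [-0.3,[-0.115,0,0],[0,0,0]],
  [-0.3,[-0.14,0,0],[0,0,0]],
  [-0.3,[-0.165,0,0],[0,0,0]],
  [-0.3,[-0.19,0,-0.005],[0,0,0]],
  [-0.3,[-0.205,0,-0.03],[0,0,0]],
  [-0.3,[-0.215,0,-0.06],[0,0,0]],
  [-0.3,[-0.22,0,-0.09],[0,0,0]],
  [-0.3,[-0.22,0,-0.1],[0,0,0]],
])

```text
time: 15.37
tool_pos: [0.52, -0.157, 0.1418]
tool_rot: [3.136, 0.002, 1.461]
contact_force: [0.9, -1.2, -2.9]
opening: 0.0385
```

```bash
python3 - <<'E'
from h import *
st();J=(.69,-.295);p=tcpfor(J,0,.013);print(p);go((*p,.14),0.)
c=cam('scene');save(c,'s11',(150,90,450,300),2.6)
E
```

```text
t15.37 p [ 0.52   -0.157   0.1418] rot [3.1356 0.0024 1.4612] F [ 0.9346 -1.2455 -2.8629] open 0.0385 q [-0.4342  0.4532  1.6027 -0.0004  1.0793 -0.3244]
[ 0.451  -0.2885]
shift [-0.1382 -0.0542  0.0018] turn [ 0.0066 -0.0024  1.4612]
```

View pics/s11.png

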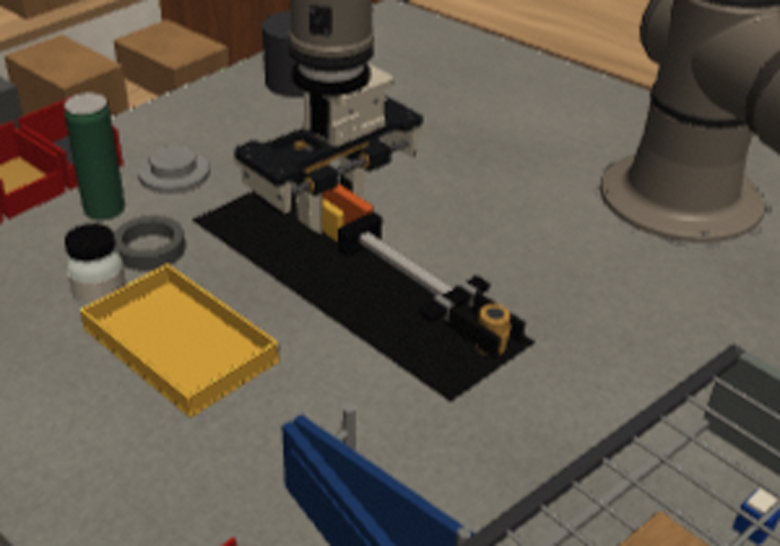

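Request:
jog_arm([
  [-0.3,[-0.01,-0.005,0],[0,0,0.06]],
  [-0.3,[-0.03,-0.01,0],[0,0,0.17]],
  [-0.3,[-0.05,-0.02,0],[0,0,0.28]],
  [-0.3,[-0.07,-0.03,0],[0,0,0.4]],
  [-0.3,[-0.09,-0.035,0],[0,0,0.52]],
  [-0.3,[-0.105,-0.04,0],[0,0,0.64]],
  [-0.3,[-0.12,-0.045,0],[0,0,0.76]],
  [-0.3,[-0.13,-0.05,0],[0,0,0.88]],
  [-0.3,[-0.138,-0.054,0],[0,0,1.0]],
  [-0.3,[-0.138,-0.054,0],[0,0,1.12]],
  [-0.3,[-0.138,-0.054,0],[0,0,1.24]],
  [-0.3,[-0.138,-0.054,0],[0,0,1.34]],
])

```text
time: 16.42
tool_pos: [0.4491, -0.2851, 0.1358]
tool_rot: [-3.139, 0.002, 0.117]
contact_force: [0.0, 0.2, -3.0]
opening: 0.0384
```

```bash
python3 - <<'E'
from h import *
st();J=(.69,-.295);p=tcpfor(J,0,.013);print(p);go((*p,.024),0.)
c=cam('top');m,b=mask(c,(20,150,120),(35,255,255),300)
for s,ce,l in b: print(s,ce)
E
```

```text
t16.42 p [ 0.4491 -0.2851  0.1358] rot [-3.1389  0.0023  0.117 ] F [ 0.0329  0.2498 -3.0439] open 0.0384 q [-0.7099  0.4469  1.6327  0.0002  1.0656  0.7438]
[ 0.451  -0.2885]
shift [0.0017 0.0039 0.1118] turn [-0.0026  0.0025  0.117 ]
[ 294  172   46   43 1590] [313.439 194.261]
[344 173  19  42 656] [354.1402 193.0716]
[  0 188  47  32 356] [ 24.7303 201.8624]
[  0 222  46  32 395] [ 27.5772 236.9975]
[  1 256  45  39 476] [ 26.6849 278.1303]
```

Request:
jog_arm([
  [-0.3,[0.002,0.004,0.02],[0,0,0.06]],
  [-0.3,[0.002,0.004,0.045],[0,0,0.117]],
  [-0.3,[0.002,0.004,0.07],[0,0,0.117]],
  [-0.3,[0.002,0.004,0.09],[0,0,0.117]],
  [-0.3,[0.002,0.004,0.105],[0,0,0.117]],
  [-0.3,[0.002,0.004,0.111],[0,0,0.117]],
  [-0.3,[0.002,0.004,0.111],[0,0,0.117]],
  [-0.3,[0.002,0.004,0.111],[0,0,0.117]],
])

```text
time: 17.13
tool_pos: [0.4524, -0.2897, 0.0267]
tool_rot: [-3.141, 0.001, 0.007]
contact_force: [0.5, 0.6, -2.9]
opening: 0.0386
```

```bash
python3 - <<'E'
from h import *
st();print(jaw())
c=cam('scene');save(c,'s12',(170,150,340,260),4.5)
c=cam('top');save(c,'t12',(270,160,410,260),5)
E
```

```text
t17.13 p [ 0.4524 -0.2897  0.0267] rot [-3.1411  0.0006  0.0072] F [ 0.4658  0.5513 -2.9486] open 0.0386 q [-0.7123  0.605   1.7226 -0.      0.8148  0.8513]
[ 0.6914 -0.2947  0.0266]
```

View pics/s12.png

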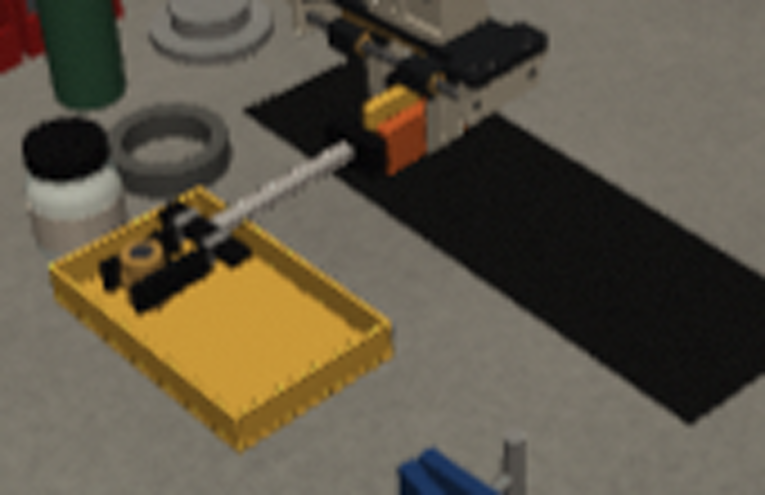

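View pics/t12.png

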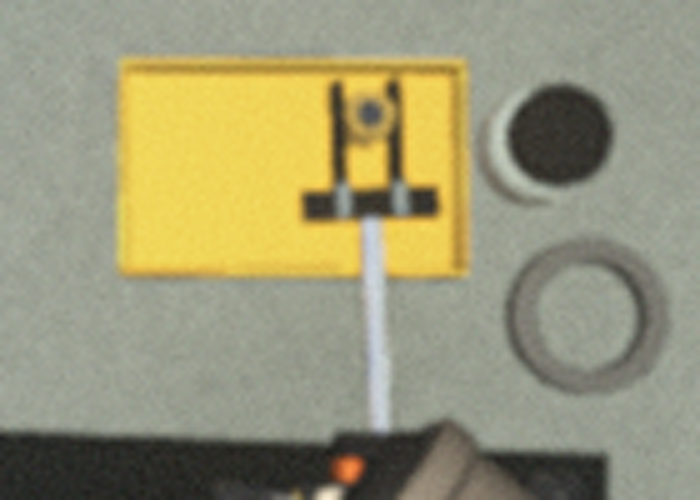

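Request:
jog_arm([
  [-0.3,[0,0,0.003],[0,0,0]],
  [-0.3,[0,0,0.005],[0,0,0]],
  [-0.3,[0,0,0.005],[0,0,0]],
  [-0.12,[0,0.001,0.005],[0,0,0]],
  [-0.06,[0,0.002,0.005],[0,0,0]],
  [0.0,[0,0.0035,0.005],[0,0,0]],
  [0.0,[0,0.0035,0.005],[0,0,0]],
  [0.0,[0,0.0035,0.005],[0,0,0]],
  [0.0,[0,0.0035,-0.005],[0,0,0]],
  [0.0,[0,0.0035,-0.025],[0,0,0]],
  [0.0,[0,0.0035,-0.05],[0,0,0]],
  [0.0,[0,0.0035,-0.08],[0,0,0]],
])

```text
time: 18.23
tool_pos: [0.4516, -0.2929, 0.1076]
tool_rot: [-3.14, 0.002, 0.006]
contact_force: [0.7, -0.2, -3.6]
opening: 0.0463
```

```bash
python3 - <<'E'
from h import *
st();print(jaw())
c=cam('top');save(c,'t13',(270,160,410,260),5)
# filter approach
F=np.array([.6225,.309])
for th in (15,20,25,30):
    y=YS-np.radians(th);p=tcpfor(F,y,.006);print(th,y,p,inv(p),'pre',tcpfor(F-.17*np.array([np.cos(y),np.sin(y)]),y,.006))
E
```

```text
t18.23 p [ 0.4516 -0.2929  0.1076] rot [-3.1398  0.002   0.0058] F [ 0.7093 -0.2343 -3.6354] open 0.0463 q [-0.7177  0.4914  1.648  -0.      1.0049  0.8472]
[ 0.6906 -0.2943  0.1071]
15 1.2012882587453222 [0.5334 0.0872] [-0.123   0.0235] pre [ 0.472  -0.0713]
20 1.1140217961456056 [0.5144 0.0958] [-0.1165  0.0433] pre [ 0.4394 -0.0567]
25 1.0267553335458892 [0.4962 0.1061] [-0.1083  0.0625] pre [ 0.4082 -0.0394]
30 0.9394888709461727 [0.479  0.1178] [-0.0984  0.0809] pre [ 0.3787 -0.0194]
```

View pics/t13.png

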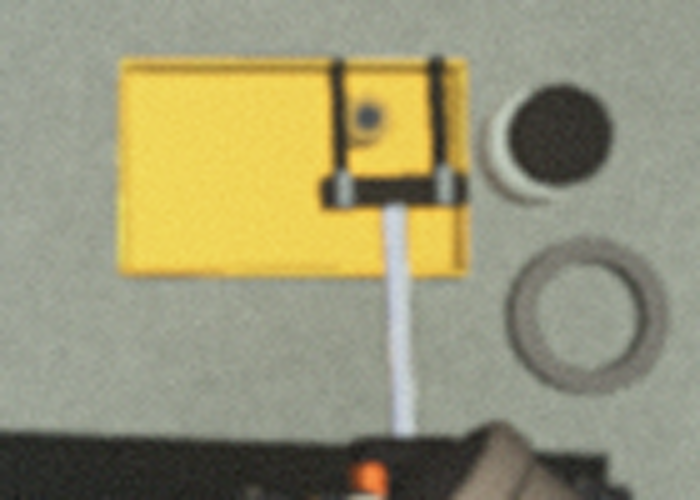

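```bash
python3 - <<'E'
from h import *
go((.472,-.0713,.14),1.2013)
E
```

```text
shift [ 0.019  -0.2237 -0.0268] turn [ 0.0088 -0.0023 -1.1953]
```

Request:
jog_arm([
  [0.02,[0,0,-0.025],[0,0,0]],
  [0.02,[0.002,-0.02,-0.035],[0,0,-0.1]],
  [0.02,[0.004,-0.045,-0.035],[0,0,-0.22]],
  [0.02,[0.006,-0.07,-0.035],[0,0,-0.34]],
  [0.02,[0.008,-0.095,-0.035],[0,0,-0.46]],
  [0.02,[0.01,-0.12,-0.035],[0,0,-0.58]],
  [0.02,[0.012,-0.145,-0.035],[0,0,-0.7]],
  [0.02,[0.014,-0.17,-0.035],[0,0,-0.82]],
  [0.02,[0.016,-0.19,-0.035],[0,0,-0.94]],
  [0.02,[0.018,-0.21,-0.035],[0,0,-1.06]],
  [0.02,[0.019,-0.224,-0.035],[0,0,-1.16]],
  [0.02,[0.019,-0.224,-0.035],[0,0,-1.195]],
])

```text
time: 19.28
tool_pos: [0.4699, -0.0669, 0.1427]
tool_rot: [3.142, -0.001, 1.208]
contact_force: [-1.2, -0.1, -3.1]
opening: 0.0468
```

```bash
python3 - <<'E'
from h import *
st();go((.472,-.0713,.031),1.2013)
E
```

```text
t19.28 p [ 0.4699 -0.0669  0.1427] rot [ 3.1415 -0.0008  1.2085] F [-1.1552 -0.1014 -3.1442] open 0.0468 q [-0.3037  0.3421  1.7819  0.0009  1.0175  0.0581]
shift [-0.0034  0.0035  0.1117] turn [ 0.0001 -0.0008  0.0072]
```

Request:
jog_arm([
  [0.02,[-0.003,0.003,0.03],[0,0,0.007]],
  [0.02,[-0.003,0.003,0.06],[0,0,0.007]],
  [0.02,[-0.003,0.003,0.09],[0,0,0.007]],
  [0.02,[-0.003,0.003,0.108],[0,0,0.007]],
  [0.0,[0.0,0.003,0.111],[0,0,0.007]],
  [-0.02,[0.03,0.003,0.111],[0,0,0.007]],
  [-0.02,[0.06,0.003,0.111],[0,0,0.007]],
  [-0.02,[0.085,0.003,0.111],[0,0,0.007]],
  [-0.02,[0.085,0.003,0.111],[0,0,0.007]],
  [-0.02,[0.085,0.003,0.111],[0,0,0.007]],
])

```text
time: 20.12
tool_pos: [0.5047, 0.0098, 0.0324]
tool_rot: [3.139, -0.0, 1.197]
contact_force: [0.0, -1.0, -3.3]
opening: 0.0451
```

```bash
python3 - <<'E'
from h import *
st();print(jaw(),inv(jaw()))
y=1.2013;p=tcpfor((.6225,.309),y,.0072);go((*p,.01),y)
c=cam('top');save(c,'t14',(110,180,230,270),6.5)
E
```

```text
t20.12 p [0.5047 0.0098 0.0324] rot [ 3.1393 -0.0004  1.1966] F [ 0.0207 -1.0291 -3.3029] open 0.0451 q [-0.1325  0.552   1.8134 -0.0002  0.7739  0.2419]
[0.5952 0.231  0.0325] [ 0.0265 -0.0225]
shift [ 0.0826 -0.0022  0.0224] turn [ 0.0023 -0.0004 -0.0047]
```

View pics/t14.png

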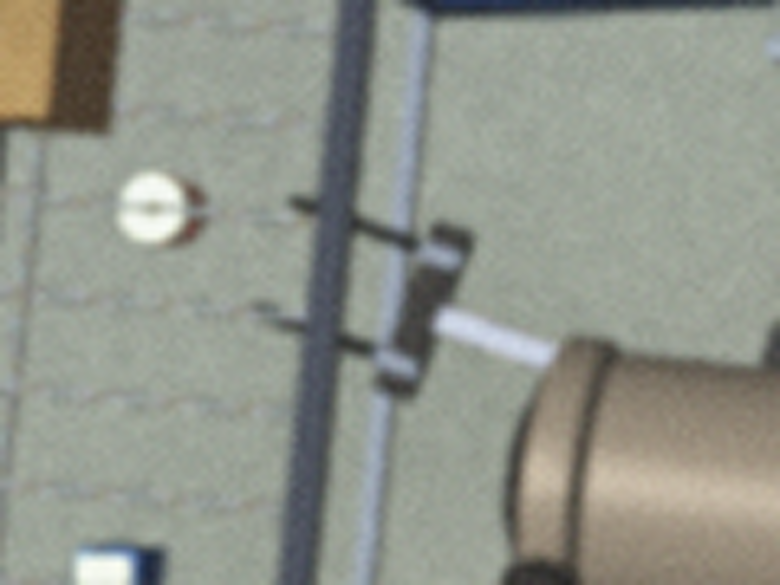

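Request:
jog_arm([
  [-0.02,[0.02,-0.001,0],[0,0,0]],
  [-0.02,[0.045,-0.001,0],[0,0,0]],
  [-0.02,[0.065,-0.001,0],[0,0,0]],
  [-0.02,[0.082,-0.001,0.003],[0,0,0]],
  [-0.02,[0.082,-0.001,0.012],[0,0,0]],
  [-0.02,[0.082,-0.001,0.022],[0,0,0]],
  [-0.02,[0.082,-0.001,0.023],[0,0,0]],
  [-0.02,[0.082,-0.001,0.023],[0,0,0]],
])

```text
time: 20.83
tool_pos: [0.5317, 0.0841, 0.0072]
tool_rot: [-3.139, 0.001, 1.193]
contact_force: [0.9, -0.5, -3.4]
opening: 0.0452
```

```bash
python3 - <<'E'
from h import *
st();print(jaw(),inv(jaw()))
c=cam('top');save(c,'t15',(110,180,230,270),6.5)
E
```

```text
t20.83 p [0.5317 0.0841 0.0072] rot [-3.1391  0.0013  1.1925] F [ 0.881  -0.4529 -3.4176] open 0.0452 q [ 0.0146  0.6387  1.7293 -0.0004  0.7763  0.3932]
[0.6231 0.3049 0.0068] [ 0.1031 -0.0423]
```

View pics/t15.png

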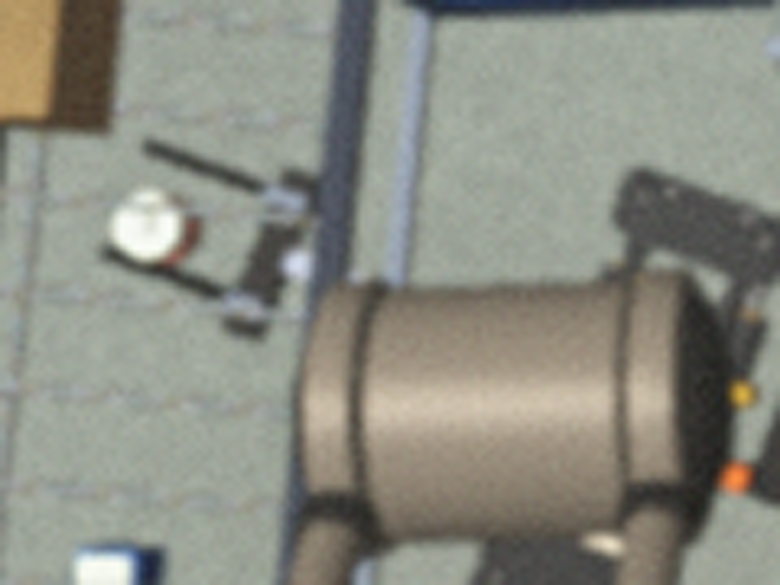

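Request:
jog_arm([
  [-0.02,[0.001,-0.003,0],[0,0,0]],
  [-0.02,[0.003,-0.006,-0.002],[0,0,0]],
  [-0.02,[0.003,-0.006,-0.002],[0,0,0]],
  [-0.06,[0.003,-0.008,-0.002],[0,0,0]],
  [-0.1,[0.003,-0.009,-0.002],[0,0,0]],
  [-0.3,[0.003,-0.009,-0.002],[0,0,0]],
  [-0.3,[0.003,-0.009,-0.002],[0,0,0]],
  [-0.3,[0.003,-0.009,-0.002],[0,0,0]],
  [-0.3,[0.003,-0.009,-0.002],[0,0,0]],
])

```text
time: 21.63
tool_pos: [0.5256, 0.0914, 0.01]
tool_rot: [-3.142, 0.0, 1.194]
contact_force: [-0.8, -0.2, -2.2]
opening: 0.039
```

```bash
python3 - <<'E'
from h import *
st();print(jaw(),inv(jaw()))
c=cam('top');save(c,'t16',(110,180,230,270),6.5)
E
```

```text
t21.63 p [0.5256 0.0914 0.01  ] rot [-3.1415  0.0001  1.1939] F [-0.7573 -0.1799 -2.1989] open 0.0390 q [ 0.0285  0.627   1.7441 -0.0002  0.7706  0.4054]
[0.6196 0.3112 0.0099] [ 0.1089 -0.0381]
```

View pics/t16.png

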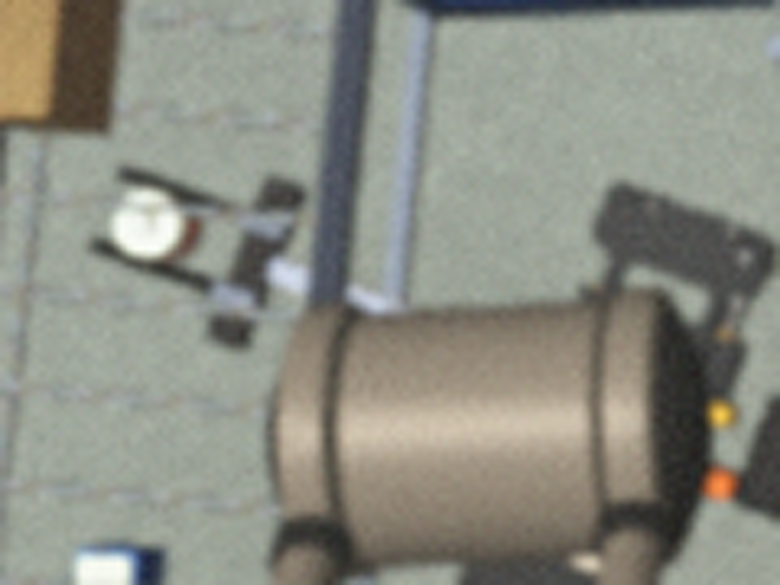

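Request:
jog_arm([
  [-0.3,[0,0,-0.008],[0,0,0]],
  [-0.3,[0,0,-0.018],[0,0,0]],
  [-0.3,[0,0,-0.028],[0,0,0]],
  [-0.3,[-0.01,0,-0.03],[0,0,0]],
  [-0.3,[-0.035,0,-0.03],[0,0,0]],
  [-0.3,[-0.06,0,-0.03],[0,0,0]],
  [-0.3,[-0.085,0,-0.03],[0,0,0]],
  [-0.3,[-0.11,0,-0.03],[0,0,0]],
  [-0.3,[-0.135,0,-0.03],[0,0,0]],
  [-0.3,[-0.16,0,-0.03],[0,0,0]],
  [-0.3,[-0.18,0,-0.035],[0,0,0]],
  [-0.3,[-0.19,0,-0.05],[0,0,0]],
])

```text
time: 22.68
tool_pos: [0.4532, -0.0873, 0.0593]
tool_rot: [-3.138, 0.001, 1.192]
contact_force: [0.1, 0.6, -3.2]
opening: 0.0392
```

```bash
python3 - <<'E'
from h import *
st();p=tcpfor((.69,-.203),0,.013);print(p);go((*p,.14),0)
c=cam('scene');save(c,'s17',(150,90,510,300),2.2)
E
```

```text
t22.68 p [ 0.4532 -0.0873  0.0593] rot [-3.1384  0.0008  1.192 ] F [ 0.0945  0.5977 -3.196 ] open 0.0392 q [-0.3561  0.4508  1.9047 -0.001   0.7893  0.0234]
[ 0.451  -0.1965]
shift [-0.1023  0.038  -0.0807] turn [-0.0024  0.0026  1.192 ]
```

View pics/s17.png

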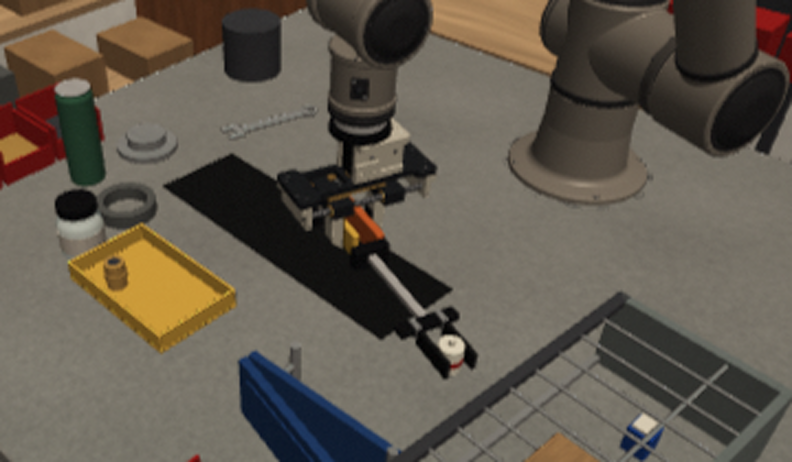

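Filter held; fitting stands in the tray. Rise, then swing.

Request:
jog_arm([
  [-0.3,[0,0,-0.03],[0,0,0]],
  [-0.3,[-0.005,0,-0.06],[0,0,0]],
  [-0.3,[-0.02,0.005,-0.08],[0,0,0.1]],
  [-0.3,[-0.035,0.01,-0.08],[0,0,0.22]],
  [-0.3,[-0.05,0.015,-0.08],[0,0,0.34]],
  [-0.3,[-0.065,0.02,-0.08],[0,0,0.46]],
  [-0.3,[-0.08,0.03,-0.08],[0,0,0.58]],
  [-0.3,[-0.09,0.035,-0.08],[0,0,0.7]],
  [-0.3,[-0.102,0.038,-0.08],[0,0,0.82]],
  [-0.3,[-0.102,0.038,-0.08],[0,0,0.94]],
  [-0.3,[-0.102,0.038,-0.08],[0,0,1.06]],
  [-0.3,[-0.102,0.038,-0.08],[0,0,1.17]],
])

```text
time: 23.73
tool_pos: [0.4531, -0.1943, 0.1401]
tool_rot: [3.141, -0.0, 0.017]
contact_force: [0.2, 0.0, -3.6]
opening: 0.0391
```

```bash
python3 - <<'E'
from h import *
st();p=tcpfor((.69,-.203),0,.013);go((*p,.024),0)
E
```

```text
t23.73 p [ 0.4531 -0.1943  0.1401] rot [ 3.1413 -0.0003  0.0173] F [ 0.1747  0.0126 -3.6446] open 0.0391 q [-0.5607  0.3756  1.737  -0.0001  1.0286  0.9928]
shift [-0.0022  0.0021  0.1161] turn [ 0.0003 -0.0003  0.0173]
```

Request:
jog_arm([
  [-0.3,[-0.002,0.002,0.025],[0,0,0.017]],
  [-0.3,[-0.002,0.002,0.05],[0,0,0.017]],
  [-0.3,[-0.002,0.002,0.075],[0,0,0.017]],
  [-0.3,[-0.002,0.002,0.095],[0,0,0.017]],
  [-0.3,[-0.002,0.002,0.108],[0,0,0.017]],
  [-0.3,[-0.002,0.002,0.114],[0,0,0.017]],
  [-0.3,[-0.002,0.002,0.116],[0,0,0.017]],
  [-0.3,[-0.002,0.002,0.116],[0,0,0.017]],
])

```text
time: 24.4
tool_pos: [0.4516, -0.1962, 0.0242]
tool_rot: [3.141, -0.0, 0.007]
contact_force: [0.3, 0.1, -3.1]
opening: 0.0392
```

```bash
python3 - <<'E'
from h import *
st();print(jaw())
c=cam('scene');save(c,'s18',(170,150,340,260),4.5)
c=cam('top');save(c,'t18',(270,160,410,260),5)
E
```

```text
t24.40 p [ 0.4516 -0.1962  0.0242] rot [ 3.1414 -0.0002  0.0068] F [ 0.263   0.1462 -3.0827] open 0.0392 q [-0.5657  0.5509  1.8516 -0.0001  0.7387  0.9984]
[ 0.6906 -0.201   0.0243]
```

View pics/s18.png

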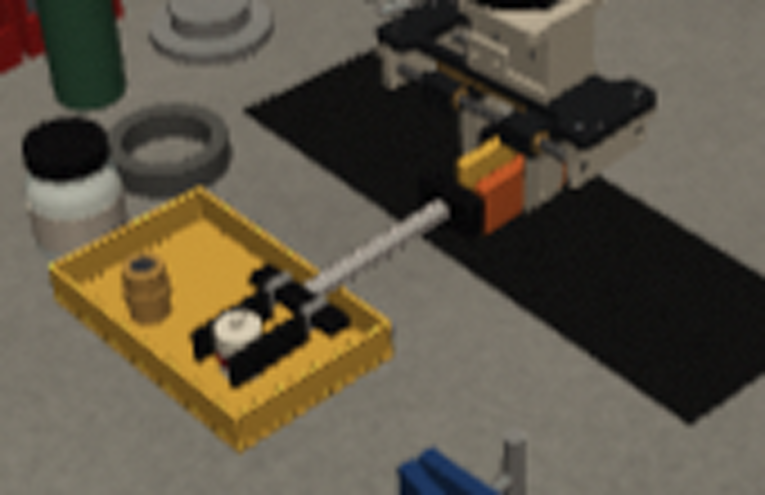

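View pics/t18.png

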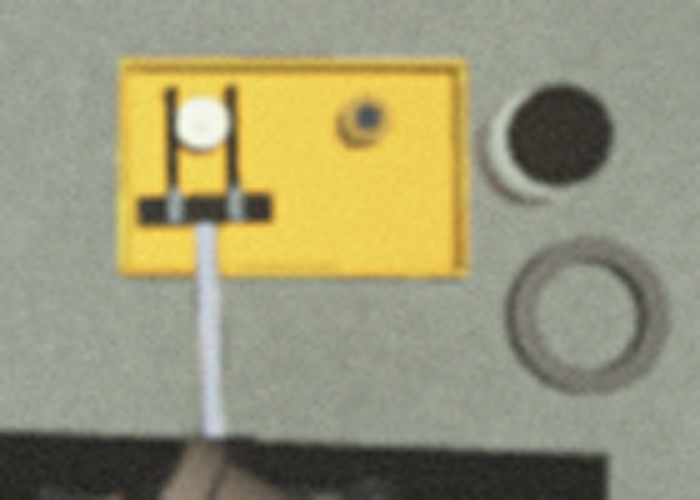

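Request:
jog_arm([
  [-0.3,[0,0,0.003],[0,0,0]],
  [-0.3,[0,0,0.003],[0,0,0]],
  [-0.12,[0,0.001,0.003],[0,0,0]],
  [-0.06,[0,0.002,0.003],[0,0,0]],
  [-0.02,[0,0.003,0.003],[0,0,0]],
  [-0.02,[0,0.003,0.003],[0,0,0]],
  [-0.02,[0,0.003,0.003],[0,0,0]],
  [-0.02,[0,0.003,-0.007],[0,0,0]],
  [-0.02,[0,0.003,-0.025],[0,0,0]],
  [-0.02,[0,0.003,-0.05],[0,0,0]],
  [0.0,[0,0.003,-0.08],[0,0,0]],
  [0.02,[0,0.003,-0.11],[0,0,0]],
])

```text
time: 25.5
tool_pos: [0.451, -0.1988, 0.1357]
tool_rot: [-3.141, 0.001, 0.007]
contact_force: [1.1, -1.4, -3.1]
opening: 0.0468
```

```bash
python3 - <<'E'
from h import *
st();print(jaw())
c=cam('top');save(c,'t19',(75,140,415,320),2.3);save(c,'t19b',(110,190,230,300),5)
c=cam('scene');save(c,'s19',(170,150,340,260),4.5)
E
```

```text
t25.50 p [ 0.451  -0.1988  0.1357] rot [-3.1411  0.0007  0.0068] F [ 1.0824 -1.3714 -3.1012] open 0.0468 q [-0.5707  0.3818  1.7419 -0.      1.0188  0.9933]
[ 0.69   -0.1998  0.1355]
```

View pics/t19.png

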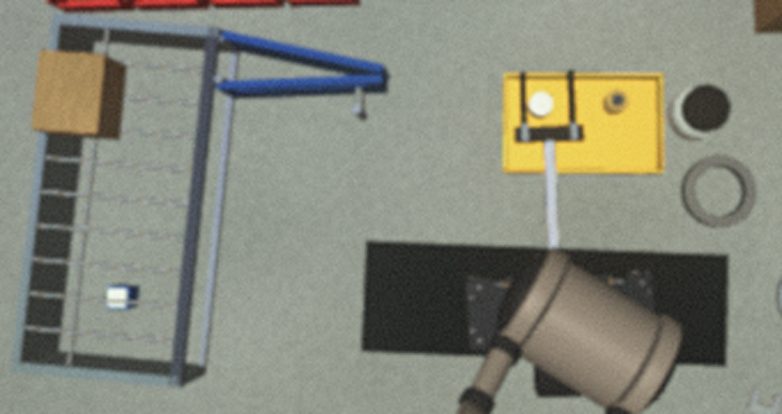

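View pics/s19.png

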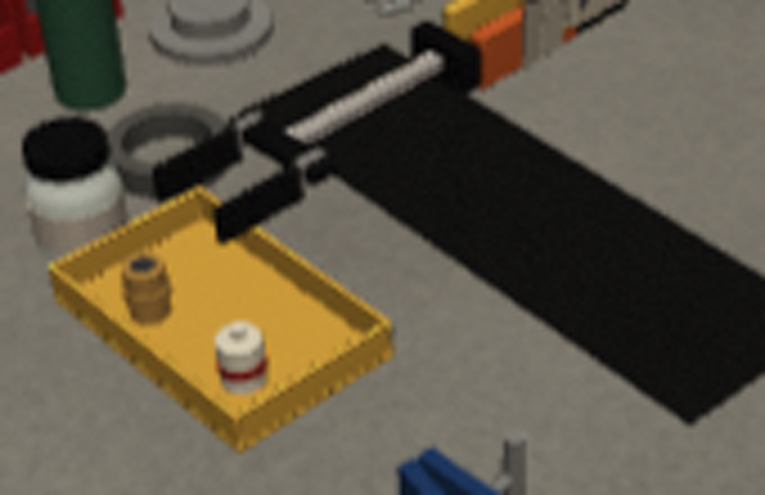

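```bash
python3 - <<'E'
from h import *
c=cam('top')
m,b=mask(c,(100,120,40),(125,255,255),8)
for s,ce,l in b: print(s,ce)
w=cv2.inRange(c['hsv'],(0,0,170),(180,60,255));n,l,s,ce=cv2.connectedComponentsWithStats(w[255:285,110:145])
for i in range(1,n): print('w',s[i],ce[i]+[110,255],onplane(c,[ce[i]+[110,255]],.04))
J=np.array([.463,.327]);u=np.array([np.cos(YS),np.sin(YS)])
p=tcpfor(J-.165*u,YS,.006);print(p);go((*p,.136),YS)
E
```

```text
[170 154  72  27 653] [206.0567 170.4793]
w [11 10 10  9 79] [125.1139 268.962 ] [[0.4623 0.3297 0.04  ]]
[ 0.4166 -0.0743]
shift [-0.0353 -0.1258  0.0002] turn [ 0.0064 -0.0017 -1.4561]
```

View pics/t19b.png

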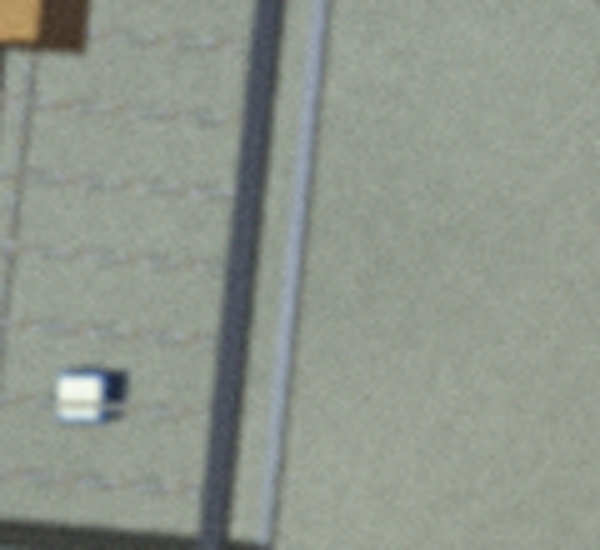

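```bash
python3 - <<'E'
from h import *
y=1.55
J=np.array([.463,.328]);u=np.array([np.cos(y),np.sin(y)])
p=tcpfor(J-.165*u,y,.006);print(p);go((*p,.136),y)
E
```

```text
[ 0.4516 -0.0759]
shift [-0.0003 -0.124   0.0003] turn [ 0.0065 -0.0014 -1.5431]
```

Request:
jog_arm([
  [0.02,[0,-0.01,-0.005],[0,0,-0.12]],
  [0.02,[0,-0.02,-0.005],[0,0,-0.24]],
  [0.02,[0,-0.03,-0.005],[0,0,-0.36]],
  [0.02,[0,-0.045,-0.005],[0,0,-0.48]],
  [0.02,[0,-0.06,-0.005],[0,0,-0.6]],
  [0.02,[0,-0.07,-0.005],[0,0,-0.72]],
  [0.02,[0,-0.08,-0.005],[0,0,-0.84]],
  [0.02,[0,-0.09,-0.005],[0,0,-0.96]],
  [0.02,[0,-0.1,-0.005],[0,0,-1.08]],
  [0.02,[0,-0.11,-0.005],[0,0,-1.2]],
  [0.02,[0,-0.124,-0.005],[0,0,-1.32]],
  [0.02,[0,-0.124,-0.005],[0,0,-1.44]],
])

```text
time: 26.65
tool_pos: [0.4492, -0.0729, 0.1377]
tool_rot: [-3.138, -0.002, 1.454]
contact_force: [-0.2, -0.2, -3.0]
opening: 0.0471
```

```bash
python3 - <<'E'
from h import *
y=1.55
J=np.array([.463,.328]);u=np.array([np.cos(y),np.sin(y)])
st();p=tcpfor(J-.165*u,y,.007);go((*p,.031),y)
E
```

```text
t26.65 p [ 0.4492 -0.0729  0.1377] rot [-3.1379 -0.0015  1.4538] F [-0.185  -0.2032 -3.021 ] open 0.0471 q [-0.3301  0.3186  1.8354  0.0008  0.9915 -0.2136]
shift [-0.0028  0.0027  0.1067] turn [-0.0036 -0.0017 -0.0962]
```

Request:
jog_arm([
  [0.02,[-0.003,0.003,0.03],[0,0,-0.096]],
  [0.02,[-0.003,0.003,0.06],[0,0,-0.096]],
  [0.02,[-0.003,0.003,0.09],[0,0,-0.096]],
  [0.02,[-0.003,0.003,0.104],[0,0,-0.096]],
  [0.0,[0.0,0.0025,0.106],[0,0,-0.096]],
  [-0.02,[0.027,0.0,0.106],[0,0,-0.096]],
  [-0.02,[0.055,-0.003,0.106],[0,0,-0.096]],
  [-0.02,[0.082,-0.005,0.106],[0,0,-0.096]],
  [-0.02,[0.082,-0.005,0.106],[0,0,-0.096]],
  [-0.02,[0.082,-0.005,0.106],[0,0,-0.096]],
])

```text
time: 27.48
tool_pos: [0.4557, 0.0081, 0.0334]
tool_rot: [3.142, 0.0, 1.546]
contact_force: [-0.4, -0.2, -2.6]
opening: 0.0454
```

```bash
python3 - <<'E'
from h import *
y=1.55;st();print(jaw(),inv(jaw()))
p=tcpfor((.463,.328),y,.007);go((*p,.010),y)
c=cam('top');save(c,'t20',(110,230,230,310),6.5)
E
```

```text
t27.48 p [0.4557 0.0081 0.0334] rot [3.1416 0.0001 1.5457] F [-0.3717 -0.1873 -2.6445] open 0.0454 q [-0.1505  0.4885  1.9444 -0.0002  0.7087 -0.1253]
[0.465  0.247  0.0333] [0.0284 0.1087]
shift [ 0.081  -0.0032  0.0233] turn [ 0.      0.0001 -0.0043]
```

View pics/t20.png

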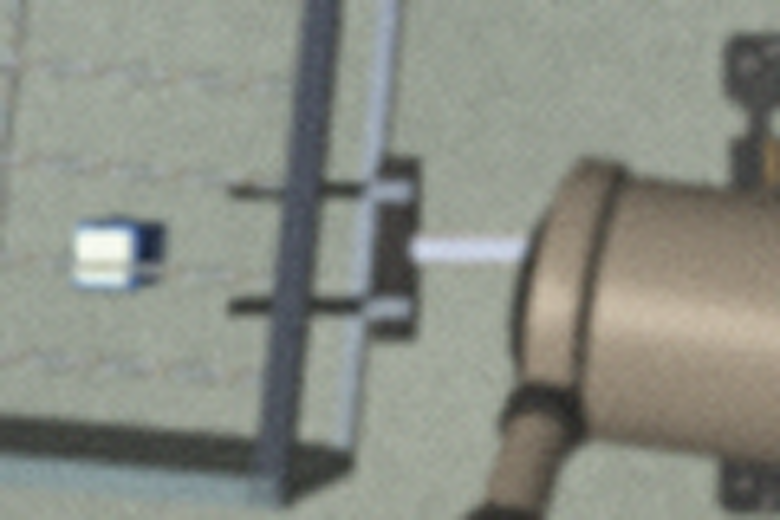

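Request:
jog_arm([
  [-0.02,[0.01,-0.0035,0],[0,0,0]],
  [-0.02,[0.035,-0.0035,0],[0,0,0]],
  [-0.02,[0.06,-0.0035,0],[0,0,0]],
  [-0.02,[0.075,-0.0035,0],[0,0,0]],
  [-0.02,[0.082,-0.0035,0.004],[0,0,0]],
  [-0.02,[0.082,-0.0035,0.013],[0,0,0]],
  [-0.02,[0.082,-0.0035,0.022],[0,0,0]],
  [-0.02,[0.082,-0.0035,0.022],[0,0,0]],
])

```text
time: 28.2
tool_pos: [0.4532, 0.0879, 0.009]
tool_rot: [-3.138, 0.001, 1.542]
contact_force: [0.3, -0.5, -4.1]
opening: 0.0453
```

```bash
python3 - <<'E'
from h import *
st();print(jaw(),inv(jaw()))
c=cam('top');save(c,'t21',(80,230,200,310),6.5)
E
```

```text
t28.20 p [0.4532 0.0879 0.009 ] rot [-3.1379  0.0005  1.5418] F [ 0.3196 -0.5189 -4.1007] open 0.0453 q [ 0.0256  0.5433  1.9419 -0.0005  0.66    0.055 ]
[0.4635 0.3267 0.0089] [0.1076 0.1188]
```

View pics/t21.png

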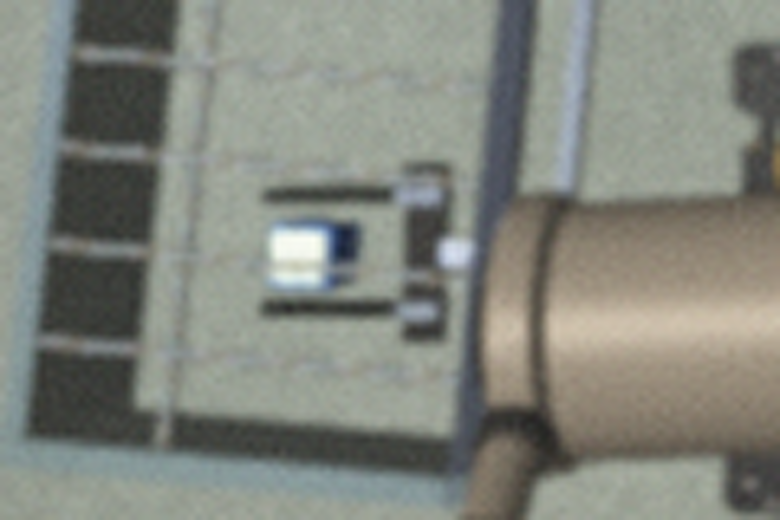

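Request:
jog_arm([
  [-0.06,[0,-0.001,0],[0,0,0]],
  [-0.1,[0,-0.002,0],[0,0,0]],
  [-0.3,[0,-0.003,0],[0,0,0]],
  [-0.3,[0,-0.003,0],[0,0,0]],
  [-0.3,[0,-0.003,0],[0,0,0]],
  [-0.3,[0,-0.003,0],[0,0,0]],
  [-0.3,[0,-0.003,-0.005],[0,0,0]],
  [-0.3,[0,-0.003,-0.013],[0,0,0]],
  [-0.3,[0,-0.003,-0.022],[0,0,0]],
  [-0.3,[0,-0.003,-0.03],[0,0,0]],
  [-0.3,[0,-0.003,-0.03],[0,0,0]],
])

```text
time: 29.17
tool_pos: [0.4529, 0.0891, 0.043]
tool_rot: [3.138, -0.0, 1.543]
contact_force: [0.6, 0.7, -3.6]
opening: 0.0387
```

```bash
python3 - <<'E'
from h import *
st();print(jaw(),inv(jaw()))
c=cam('top');save(c,'t22',(80,230,200,310),6.5)
E
```

```text
t29.17 p [0.4529 0.0891 0.043 ] rot [ 3.1379 -0.0001  1.5429] F [ 0.6469  0.6927 -3.5598] open 0.0387 q [ 0.028   0.4766  1.9244 -0.0001  0.7369  0.0559]
[0.4662 0.3278 0.0431] [0.1089 0.1162]
```

View pics/t22.png

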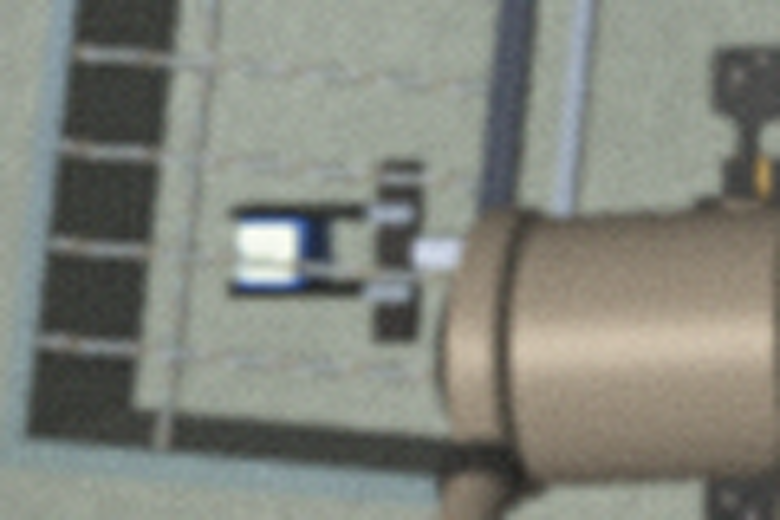

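Request:
jog_arm([
  [-0.3,[-0.015,0,0],[0,0,0]],
  [-0.3,[-0.04,0,0],[0,0,0]],
  [-0.3,[-0.065,0,0],[0,0,0]],
  [-0.3,[-0.09,0,0],[0,0,0]],
  [-0.3,[-0.115,0,0],[0,0,0]],
  [-0.3,[-0.14,0,0],[0,0,0]],
  [-0.3,[-0.165,0,0],[0,0,0]],
  [-0.3,[-0.19,0,0],[0,0,0]],
  [-0.3,[-0.21,0,-0.01],[0,0,0]],
  [-0.3,[-0.22,0,-0.04],[0,0,0]],
  [-0.3,[-0.225,0,-0.07],[0,0,0]],
  [-0.3,[-0.225,0,-0.1],[0,0,0]],
])

```text
time: 30.22
tool_pos: [0.4448, -0.1371, 0.1418]
tool_rot: [-3.14, -0.0, 1.541]
contact_force: [-0.1, 0.8, -2.9]
opening: 0.0387
```

```bash
python3 - <<'E'
from h import *
st();p=tcpfor((.675,-.248),0,.013);print(p);go((*p,.14),0)
c=cam('scene');save(c,'s23',(150,90,510,300),2.2)
c=cam('top');save(c,'t23',(75,140,415,320),2.3)
E
```

```text
t30.22 p [ 0.4448 -0.1371  0.1418] rot [-3.1404 -0.0002  1.541 ] F [-0.082   0.798  -2.9032] open 0.0387 q [-0.4636  0.3287  1.8057 -0.0004  1.0083 -0.4335]
[ 0.436  -0.2415]
shift [-0.1047 -0.0056  0.0018] turn [-0.001   0.0008  1.541 ]
```

View pics/s23.png

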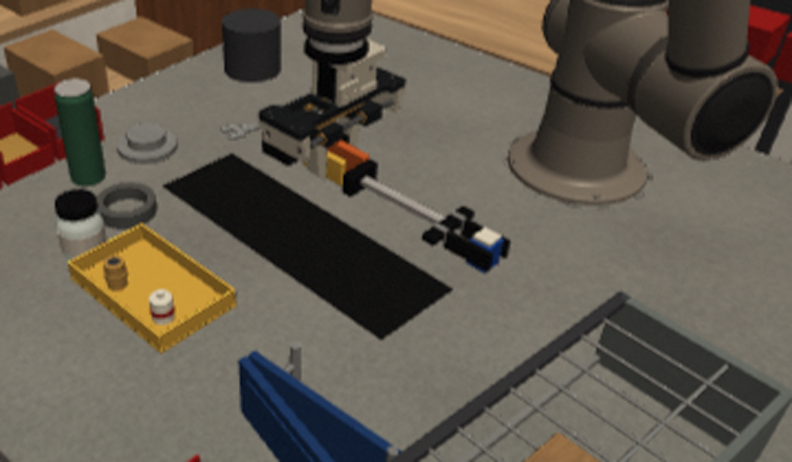

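View pics/t23.png

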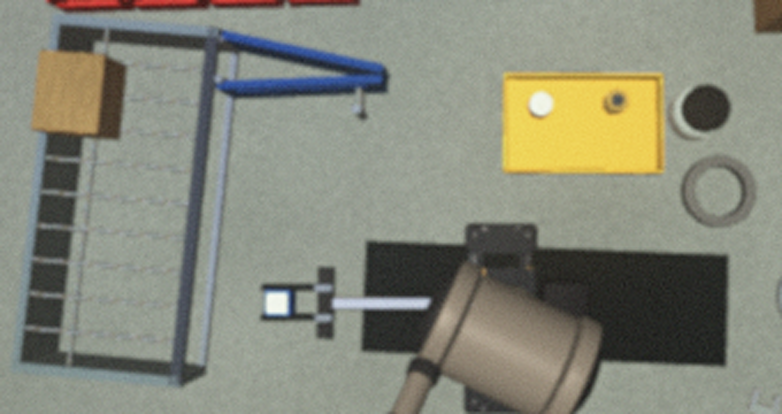

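Request:
jog_arm([
  [-0.3,[-0.01,0,0],[0,0,0.08]],
  [-0.3,[-0.02,0,0],[0,0,0.2]],
  [-0.3,[-0.03,-0.001,0],[0,0,0.32]],
  [-0.3,[-0.04,-0.002,0],[0,0,0.44]],
  [-0.3,[-0.05,-0.003,0],[0,0,0.56]],
  [-0.3,[-0.06,-0.004,0],[0,0,0.68]],
  [-0.3,[-0.07,-0.005,0],[0,0,0.8]],
  [-0.3,[-0.08,-0.006,0],[0,0,0.92]],
  [-0.3,[-0.09,-0.006,0],[0,0,1.04]],
  [-0.3,[-0.1,-0.006,0],[0,0,1.16]],
  [-0.3,[-0.105,-0.006,0],[0,0,1.28]],
  [-0.3,[-0.105,-0.006,0],[0,0,1.4]],
])

```text
time: 31.32
tool_pos: [0.4358, -0.2412, 0.1396]
tool_rot: [-3.14, 0.002, 0.136]
contact_force: [-0.0, -0.6, -3.4]
opening: 0.0387
```

```bash
python3 - <<'E'
from h import *
st();p=tcpfor((.675,-.248),0,.013);go((*p,.024),0)
E
```

```text
t31.32 p [ 0.4358 -0.2412  0.1396] rot [-3.1405  0.0015  0.1361] F [-0.0456 -0.6485 -3.3524] open 0.0387 q [-0.6593  0.3858  1.7224 -0.0004  1.0353  0.7756]
shift [0.0003 0.0005 0.1156] turn [-0.001   0.0016  0.1361]
```

Request:
jog_arm([
  [-0.3,[0,0,0.0],[0,0,0.1]],
  [-0.3,[0,0,0.02],[0,0,0.136]],
  [-0.3,[0,0,0.045],[0,0,0.136]],
  [-0.3,[0,0,0.07],[0,0,0.136]],
  [-0.3,[0,0,0.09],[0,0,0.136]],
  [-0.3,[0,0,0.105],[0,0,0.136]],
  [-0.3,[0,0,0.114],[0,0,0.136]],
  [-0.3,[0,0,0.116],[0,0,0.136]],
  [-0.3,[0,0,0.116],[0,0,0.136]],
])

```text
time: 32.07
tool_pos: [0.436, -0.2403, 0.0243]
tool_rot: [-3.141, 0.001, 0.007]
contact_force: [-0.1, -0.1, -3.3]
opening: 0.0385
```

```bash
python3 - <<'E'
from h import *
st();print(jaw())
c=cam('scene');save(c,'s24',(170,150,340,260),4.5)
c=cam('top');save(c,'t24',(270,160,410,260),5)
E
```

```text
t32.07 p [ 0.436  -0.2403  0.0243] rot [-3.1406  0.0014  0.0069] F [-0.0863 -0.0582 -3.3195] open 0.0385 q [-0.6578  0.5585  1.8347 -0.0001  0.7501  0.9061]
[ 0.675  -0.2454  0.0239]
```

View pics/t24.png

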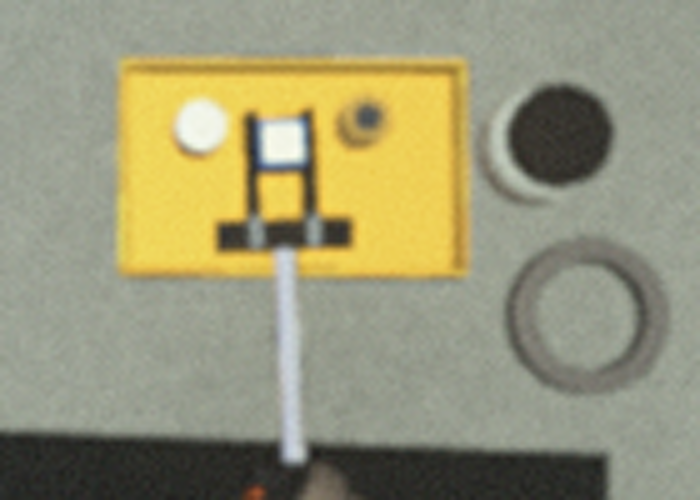

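View pics/s24.png

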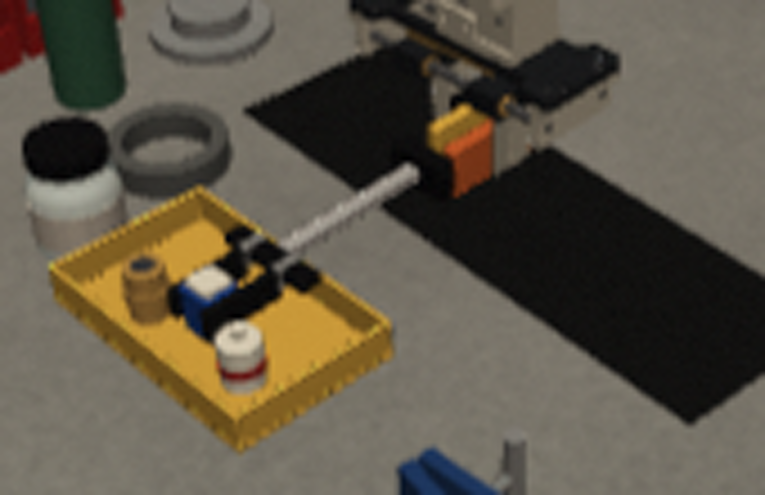

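Request:
jog_arm([
  [-0.3,[0,0,0.003],[0,0,0]],
  [-0.3,[0,0,0.003],[0,0,0]],
  [-0.12,[0,0.001,0.003],[0,0,0]],
  [-0.08,[0,0.002,0.003],[0,0,0]],
  [-0.05,[0,0.0025,0.003],[0,0,0]],
  [-0.05,[0,0.0025,0.003],[0,0,0]],
  [-0.05,[0,0.0025,0.003],[0,0,0]],
  [-0.05,[0,0.0025,-0.007],[0,0,0]],
  [-0.05,[0,0.0025,-0.025],[0,0,0]],
  [-0.05,[0,0.0025,-0.05],[0,0,0]],
  [-0.02,[0,0.0025,-0.08],[0,0,0]],
  [0.02,[0,0.0025,-0.11],[0,0,0]],
])

```text
time: 33.17
tool_pos: [0.436, -0.2428, 0.1367]
tool_rot: [-3.141, 0.001, 0.007]
contact_force: [0.3, -0.1, -2.8]
opening: 0.0462
```

```bash
python3 - <<'E'
from h import *
st();print(jaw())
c=cam('scene');save(c,'s25',(170,150,340,260),4.5)
c=cam('top');save(c,'t25',(270,160,410,260),5)
# return: tool pose for grip G (.421,-.272) yaw1.50, travel t=.0048 -> shift
print('t',.052-status.observe()['opening'])
G=np.array([.421,-.272])
y=1.505;p=G+np.array([-.002*0,0]);tx=np.array([np.cos(y),np.sin(y)]);ty=np.array([np.sin(y),-np.cos(y)])
p=G-.001*tx-.0024*ty;print(p);go((*p,.13),y)
E
```

```text
t33.17 p [ 0.436  -0.2428  0.1367] rot [-3.1411  0.0007  0.0068] F [ 0.3136 -0.103  -2.768 ] open 0.0462 q [-0.6619  0.3905  1.7242 -0.      1.0277  0.9021]
[ 0.675  -0.2441  0.1365]
t 0.005321504139988935
[ 0.4185 -0.2728]
shift [-0.0206  0.0277  0.0104] turn [ 0.0112 -0.0017 -1.498 ]
```

View pics/s25.png

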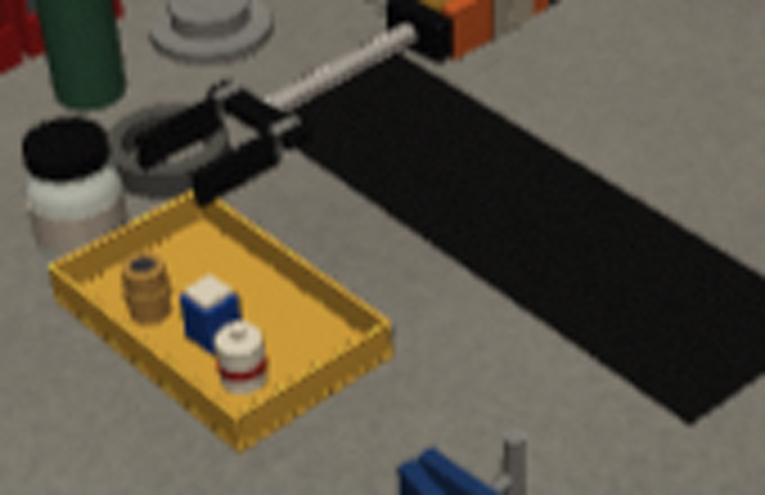

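Request:
jog_arm([
  [0.02,[-0.002,0.002,0],[0,0,-0.12]],
  [0.02,[-0.004,0.005,0],[0,0,-0.24]],
  [0.02,[-0.006,0.008,0],[0,0,-0.36]],
  [0.02,[-0.008,0.011,0],[0,0,-0.48]],
  [0.02,[-0.01,0.014,0],[0,0,-0.6]],
  [0.02,[-0.012,0.017,0],[0,0,-0.72]],
  [0.02,[-0.014,0.02,0],[0,0,-0.84]],
  [0.02,[-0.016,0.023,0],[0,0,-0.96]],
  [0.02,[-0.018,0.026,0],[0,0,-1.08]],
  [0.02,[-0.0205,0.028,0],[0,0,-1.2]],
  [0.02,[-0.0205,0.028,0],[0,0,-1.32]],
  [0.02,[-0.0205,0.028,0],[0,0,-1.44]],
])

```text
time: 34.27
tool_pos: [0.4155, -0.2711, 0.1345]
tool_rot: [-3.14, -0.001, 1.452]
contact_force: [-1.0, 0.8, -3.3]
opening: 0.0471
```

```bash
python3 - <<'E'
from h import *
st();go((.4185,-.2728,.007),1.505)
c=cam('wrist');save(c,'w26',None,1.4)
E
```

```text
t34.27 p [ 0.4155 -0.2711  0.1345] rot [-3.1404 -0.0007  1.4524] F [-0.9655  0.7518 -3.2718] open 0.0471 q [-0.7326  0.3887  1.7344 -0.0001  1.0198 -0.6142]
shift [-0.0015  0.0034  0.1275] turn [-0.0012 -0.0007 -0.0526]
```

View pics/w26.png

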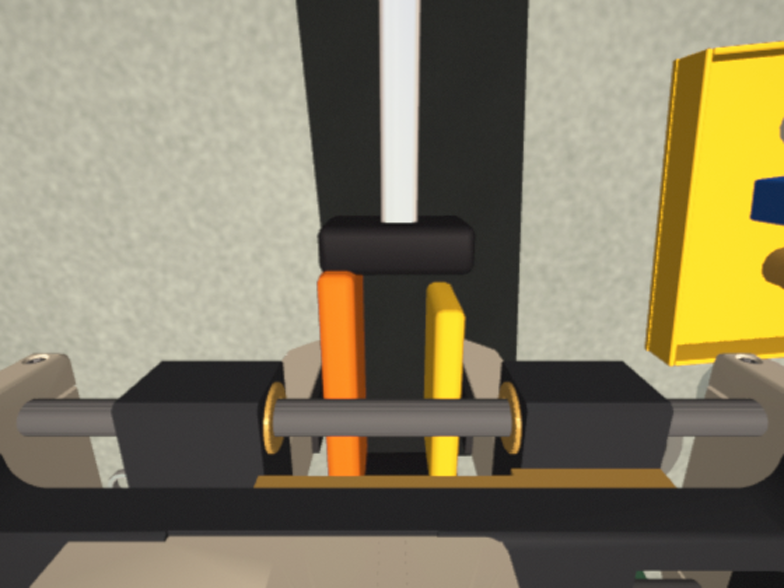

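Request:
jog_arm([
  [0.02,[-0.001,0.005,0.025],[0,0,-0.053]],
  [0.02,[-0.001,0.009,0.055],[0,0,-0.053]],
  [0.02,[-0.001,0.009,0.085],[0,0,-0.053]],
  [0.02,[-0.001,0.009,0.105],[0,0,-0.053]],
  [0.02,[-0.001,0.009,0.116],[0,0,-0.053]],
  [0.02,[-0.001,0.009,0.121],[0,0,-0.053]],
  [0.02,[-0.001,0.009,0.125],[0,0,-0.053]],
  [0.02,[-0.001,0.009,0.127],[0,0,-0.053]],
  [0.02,[-0.001,0.009,0.127],[0,0,-0.053]],
])

```text
time: 35.07
tool_pos: [0.4251, -0.2736, 0.0083]
tool_rot: [3.141, 0.0, 1.499]
contact_force: [0.4, -0.1, -1.6]
opening: 0.0469
```

```bash
python3 - <<'E'
from h import *
st()
E
```

```text
t35.07 p [ 0.4251 -0.2736  0.0083] rot [3.1411 0.0004 1.4991] F [ 0.3791 -0.1264 -1.6284] open 0.0469 q [-0.7236  0.595   1.8251 -0.0001  0.7209 -0.6518]
```

Request:
jog_arm([
  [0.02,[0,0,0.001],[0,0,0]],
  [0.02,[0,0,0.0015],[0,0,0]],
  [0.02,[0,0,0.0015],[0,0,0]],
  [0.1,[0,0,0.0015],[0,0,0]],
  [0.3,[0,0,0.0015],[0,0,0]],
  [0.8,[0,0,0.0015],[0,0,0]],
  [0.8,[0,0,0.0015],[0,0,0]],
  [0.8,[0,0,0.0015],[0,0,0]],
  [0.8,[0,0,-0.01],[0,0,0]],
  [0.8,[0,0,-0.04],[0,0,0]],
  [0.8,[0,0,-0.08],[0,0,0]],
  [0.8,[0,0,-0.12],[0,0,0]],
])

```text
time: 36.07
tool_pos: [0.4243, -0.273, 0.1289]
tool_rot: [-3.14, -0.001, 1.5]
contact_force: [0.7, -0.4, -0.4]
opening: 0.0827
```

```bash
python3 - <<'E'
from h import *
st();print(H(1.45),H(1.44))
go((*H(1.45),.19),.02)
c=cam('top');save(c,'t27',(75,140,415,320),2.3)
c=cam('scene');save(c,'s27',(150,90,510,300),2.2)
E
```

```text
t36.07 p [ 0.4243 -0.273   0.1289] rot [-3.1398 -0.0013  1.4997] F [ 0.6989 -0.4384 -0.3778] open 0.0827 q [-0.7236  0.4099  1.7178 -0.0001  1.016  -0.6525]
[0.6811 0.0221] [0.6789 0.0222]
shift [ 0.3127  0.2351 -0.0611] turn [-0.0024  0.0003  1.4797]
```

View pics/s27.png

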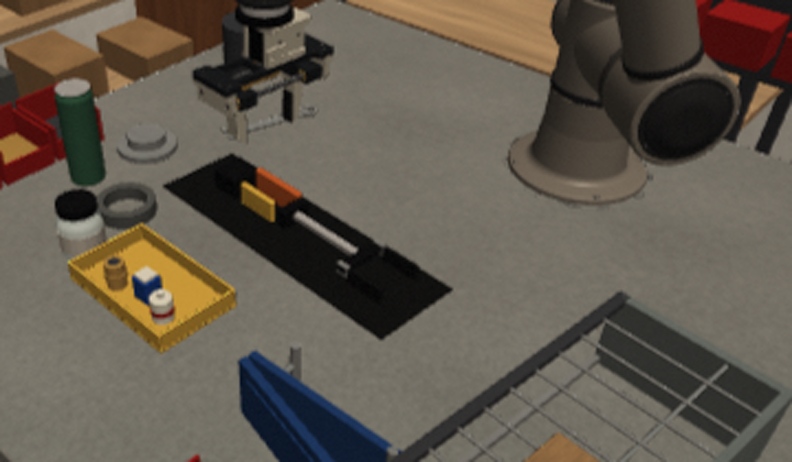

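Request:
jog_arm([
  [0.4,[0.02,0.015,-0.04],[0,0,0.1]],
  [0.2,[0.05,0.037,-0.06],[0,0,0.22]],
  [0.2,[0.08,0.06,-0.06],[0,0,0.34]],
  [0.2,[0.11,0.083,-0.06],[0,0,0.46]],
  [0.2,[0.14,0.105,-0.06],[0,0,0.58]],
  [0.2,[0.17,0.127,-0.06],[0,0,0.7]],
  [0.2,[0.2,0.15,-0.06],[0,0,0.82]],
  [0.2,[0.23,0.173,-0.06],[0,0,0.94]],
  [0.2,[0.26,0.195,-0.06],[0,0,1.06]],
  [0.2,[0.29,0.217,-0.06],[0,0,1.18]],
  [0.2,[0.313,0.2365,-0.06],[0,0,1.3]],
  [0.2,[0.313,0.2365,-0.06],[0,0,1.42]],
])

```text
time: 37.17
tool_pos: [0.6853, 0.0271, 0.1863]
tool_rot: [-3.14, -0.001, 0.079]
contact_force: [-1.4, -0.3, -0.9]
opening: 0.055
```

```bash
python3 - <<'E'
from h import *
st();go((.6826,.0225,.066),.02)
c=cam('wrist');save(c,'w28',None,1.4)
E
```

```text
t37.17 p [0.6853 0.0271 0.1863] rot [-3.1399 -0.0005  0.0794] F [-1.4456 -0.3429 -0.8782] open 0.0550 q [-0.0729  0.6749  1.0758  0.0018  1.3906  1.4182]
shift [-0.0031  0.0046  0.1203] turn [-0.0017 -0.0005  0.0594]
```

View pics/w28.png

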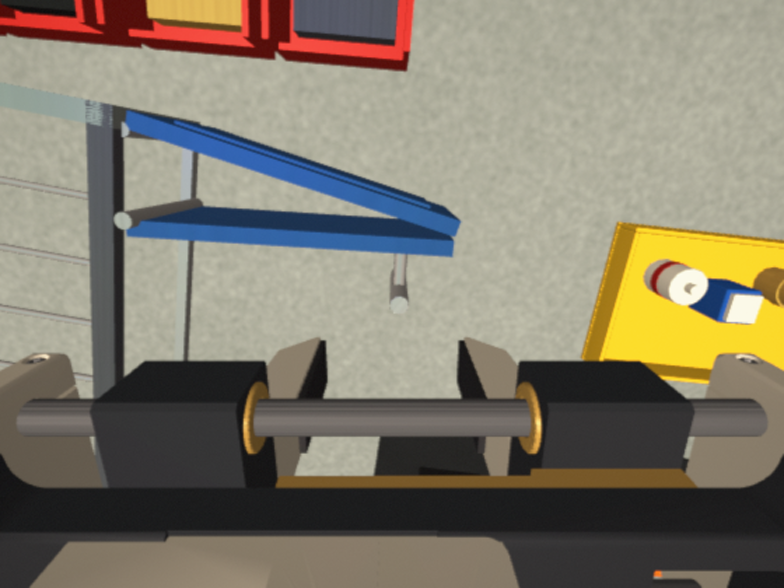

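```bash
python3 - <<'E'
from h import *
c=cam('wrist');print(onplane(c,np.array([[399,305]])/1.4,.104))
E
```

```text
[[0.6796 0.0197 0.104 ]]
```

Request:
jog_arm([
  [0.2,[-0.003,0.0045,0.01],[0,0,0.06]],
  [0.2,[-0.003,0.0045,0.035],[0,0,0.06]],
  [0.2,[-0.003,0.0045,0.06],[0,0,0.06]],
  [0.2,[-0.003,0.0045,0.085],[0,0,0.06]],
  [0.2,[-0.003,0.0045,0.105],[0,0,0.06]],
  [0.2,[-0.003,0.0045,0.118],[0,0,0.06]],
  [0.2,[-0.003,0.0045,0.12],[0,0,0.06]],
  [-1,[-0.003,0.0045,0.12],[0,0,0.06]],
  [-1,[-0.003,0.0045,0.12],[0,0,0.06]],
  [-1,[-0.003,0.0045,0.12],[0,0,0.06]],
  [-1,[-0.003,0.0045,0.12],[0,0,0.06]],
  [-1,[-0.003,0.0045,0.12],[0,0,0.06]],
], squeeze=25)

```text
time: 38.27
tool_pos: [0.6809, 0.0171, 0.0691]
tool_rot: [3.141, -0.002, 0.021]
contact_force: [-0.2, 0.1, -0.5]
opening: 0.0262
```

Request:
jog_arm([
  [-1,[0,0,0],[0,0,0]],
  [-1,[0,0,0],[0,0,0]],
  [-1,[0,0,0],[0,0,0]],
  [-1,[0,0,0],[0,0,0]],
])

```text
time: 38.6
tool_pos: [0.6806, 0.0223, 0.0688]
tool_rot: [-3.135, -0.001, 0.023]
contact_force: [-0.1, 15.6, 2.9]
opening: 0.0115
```

```bash
python3 - <<'E'
from h import *
st();s,p,r=pose()
for a in (1.4,1.45): print(a,p[:2]-H(a))
a0=1.45;r=R.from_euler('xyz',[np.pi,0,s['tool_rot'][2]])
print('turn0',s['tool_rot'][2])
for a in np.arange(1.35,.3,-.1): print('%.2f'%a,r.inv().apply(np.r_[H(a)-H(a0),0]))
E
```

```text
t38.60 p [0.6806 0.0223 0.0688] rot [-3.1353 -0.0014  0.0226] F [-0.052  15.6488  2.9416] open 0.0115 q [-0.0827  0.7658  1.2364  0.007   1.1388  1.4626]
1.4 [ 0.0107 -0.0002]
1.45 [-0.0005  0.0002]
turn0 0.022603786628011324
1.35 [-0.0221 -0.0016 -0.    ]
1.25 [-0.0431 -0.0048 -0.    ]
1.15 [-0.0627 -0.0096 -0.    ]
1.05 [-0.0808 -0.0159 -0.    ]
0.95 [-0.0972 -0.0236 -0.    ]
0.85 [-0.1117 -0.0327 -0.    ]
0.75 [-0.1242 -0.0431 -0.    ]
0.65 [-0.1345 -0.0547 -0.    ]
0.55 [-0.1425 -0.0673 -0.    ]
0.45 [-0.1483 -0.0809 -0.    ]
0.35 [-0.1516 -0.0953 -0.    ]
```

Request:
jog_arm([
  [-1,[0,-0.005,0],[0,0,0]],
  [-1,[-0.022,-0.0065,0],[0,0,-0.1]],
  [-1,[-0.043,-0.01,0],[0,0,-0.2]],
  [-1,[-0.0625,-0.0145,0],[0,0,-0.3]],
  [-1,[-0.081,-0.021,0],[0,0,-0.4]],
  [-1,[-0.097,-0.0285,0],[0,0,-0.5]],
  [-1,[-0.1115,-0.0375,0],[0,0,-0.6]],
  [-1,[-0.124,-0.048,0],[0,0,-0.7]],
  [-1,[-0.1345,-0.0595,0],[0,0,-0.8]],
  [-1,[-0.1425,-0.0725,0],[0,0,-0.9]],
  [-1,[-0.148,-0.086,0],[0,0,-1.0]],
  [-1,[-0.148,-0.086,0],[0,0,-1.0]],
])

```text
time: 39.6
tool_pos: [0.5313, 0.1021, 0.0688]
tool_rot: [3.139, -0.003, 1.028]
contact_force: [3.7, 2.2, -0.7]
opening: 0.011
```

```bash
python3 - <<'E'
from h import *
st();s,p,r=pose()
print(p[:2]-H(.45))
r=R.from_euler('xyz',[np.pi,0,s['tool_rot'][2]])
for a in (.35,.25,.2,.15,.1,.05,0,-.02,-.04): print('%.2f'%a,r.inv().apply(np.r_[H(a)-p[:2],0]))
E
```

```text
t39.60 p [0.5313 0.1021 0.0688] rot [ 3.1388 -0.0026  1.0277] F [ 3.6866  2.1599 -0.652 ] open 0.0110 q [0.0478 0.5451 1.6835 0.0008 0.9092 0.5905]
[0.0003 0.0024]
0.35 [ 0.0081 -0.0095 -0.    ]
0.25 [ 0.0204 -0.0183 -0.    ]
0.20 [ 0.0271 -0.022  -0.    ]
0.15 [ 0.0343 -0.0253 -0.    ]
0.10 [ 0.0419 -0.0282 -0.    ]
0.05 [ 0.0499 -0.0305 -0.    ]
0.00 [ 0.0582 -0.0324 -0.    ]
-0.02 [ 0.0616 -0.033  -0.    ]
-0.04 [ 0.0651 -0.0336 -0.    ]
```

Request:
jog_arm([
  [-1,[0.008,-0.0095,0],[0,0,-0.09]],
  [-1,[0.014,-0.014,0],[0,0,-0.14]],
  [-1,[0.0205,-0.018,0],[0,0,-0.19]],
  [-1,[0.027,-0.022,0],[0,0,-0.24]],
  [-1,[0.034,-0.0255,0],[0,0,-0.29]],
  [-1,[0.042,-0.028,0],[0,0,-0.34]],
  [-1,[0.05,-0.0305,0],[0,0,-0.39]],
  [-1,[0.055,-0.0315,0],[0,0,-0.42]],
  [-1,[0.058,-0.0325,0],[0,0,-0.435]],
  [-1,[0.06,-0.033,0],[0,0,-0.435]],
  [-1,[0.06,-0.033,0],[0,0,-0.435]],
])

```text
time: 40.52
tool_pos: [0.5351, 0.1686, 0.0687]
tool_rot: [3.139, -0.0, 1.455]
contact_force: [4.0, -0.6, 5.5]
opening: 0.0114
```

```bash
python3 - <<'E'
from h import *
st();s,p,r=pose()
print(p[:2]-H(0),inv(p))
E
```

```text
t40.52 p [0.5351 0.1686 0.0687] rot [ 3.1388 -0.0004  1.4552] F [ 3.9948 -0.6436  5.4707] open 0.0114 q [ 0.1689  0.575   1.6247 -0.0005  0.9391  0.2847]
[ 0.0014 -0.0001] [-0.0419  0.0306]
```

Request:
jog_arm([
  [-1,[0.002,0,0],[0,0,0]],
  [-1,[0.004,0,0],[0,0,0]],
  [-1,[0.005,0,0],[0,0,0]],
  [-1,[0.005,0,0],[0,0,0]],
])

```text
time: 40.85
tool_pos: [0.5351, 0.169, 0.0686]
tool_rot: [3.14, 0.006, 1.455]
contact_force: [2.7, -20.6, 8.9]
opening: 0.0113
```

```bash
python3 - <<'E'
from h import *
st();s,p,r=pose()
print(p[:2]-H(0),inv(p))
E
```

```text
t40.85 p [0.5351 0.169  0.0686] rot [3.1403 0.0065 1.4554] F [  2.6715 -20.569    8.8691] open 0.0113 q [ 0.1731  0.5773  1.6205 -0.0081  0.9445  0.2932]
[0.0014 0.0003] [-0.0415  0.0306]
```

Request:
jog_arm([
  [-1,[-0.004,0,0],[0,0,0]],
  [-0.2,[-0.004,0,0],[0,0,0]],
  [0.0,[-0.004,0,0],[0,0,0]],
  [0.0,[-0.004,0,0],[0,0,0]],
  [0.0,[-0.004,0,0],[0,0,0]],
  [0.0,[-0.004,0,-0.01],[0,0,0]],
  [0.0,[-0.004,0,-0.035],[0,0,0]],
  [0.0,[-0.004,0,-0.07],[0,0,0]],
  [0.0,[-0.004,0,-0.11],[0,0,0]],
  [0.0,[-0.02,0,-0.15],[0,0,0]],
  [0.0,[-0.06,-0.01,-0.19],[0,0,0]],
  [0.0,[-0.1,-0.03,-0.23],[0,0,0]],
])

```text
time: 41.85
tool_pos: [0.5064, 0.0998, 0.2768]
tool_rot: [3.139, -0.0, 1.458]
contact_force: [1.9, -1.1, 0.4]
opening: 0.0458
```

Request:
jog_arm([
  [0.0,[0,0,0],[0,0,0]],
  [0.0,[0,0,0],[0,0,0]],
  [0.0,[0,0,0],[0,0,0]],
])

```text
time: 42.1
tool_pos: [0.506, 0.1003, 0.2741]
tool_rot: [-3.141, -0.0, 1.456]
contact_force: [-0.1, -0.3, 0.3]
opening: 0.0461
```

```bash
python3 - <<'E'
from h import *
st()
c=cam('wrist');save(c,'w30',None,1.4);W=cloud(c)
m,b=mask(c,(100,100,30),(125,255,255),200)
l=max(b,key=lambda t:t[0][4])[2]; P=W[l]; P=P[(P[:,2]>.093)&(P[:,2]<.1)]
xs=[];lo=[]
for x in np.arange(.39,.76,.01):
    s=P[abs(P[:,0]-x)<.005]
    if len(s)>4: xs.append(x);lo.append(np.percentile(s[:,1],3))
for sel in (np.array(xs)<.56,np.array(xs)>.58):
    print(np.polyfit(np.array(xs)[sel],np.array(lo)[sel],1))
print(np.polyfit(xs,lo,1),'initial -0.1081 0.2577; diffs mm',np.round(1e3*(np.array(lo)-(.2577-.1081*np.array(xs))),1))
c=cam('top');save(c,'t30')
c=cam('scene');save(c,'s30',None,1.4)
E
```

```text
t42.10 p [0.506  0.1003 0.2741] rot [-3.1412 -0.0003  1.4557] F [-0.0846 -0.3195  0.2949] open 0.0461 q [0.0468 0.2918 1.464  0.0004 1.3861 0.1619]
[-0.1153  0.2609]
[-0.103   0.2537]
[-0.11    0.2583] initial -0.1081 0.2577; diffs mm [ 0.4  0.3  0.3  0.1  0.1 -0.1  0.  -0.2 -0.2 -0.3 -0.4 -0.4 -0.5 -0.5
 -0.6 -0.8 -0.7 -0.9 -1.  -1.  -1.  -1.1 -1.1 -1.  -0.6 -0.5 -0.5 -0.6
 -0.7 -0.7 -0.7 -0.8 -0.7 -0.  -0.1 -0.1 -0.3]
```

View pics/w30.png

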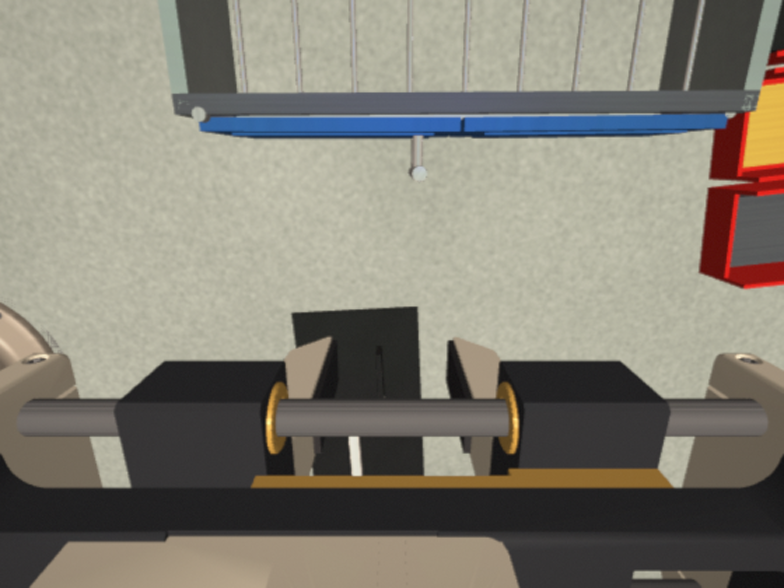

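View pics/t30.png

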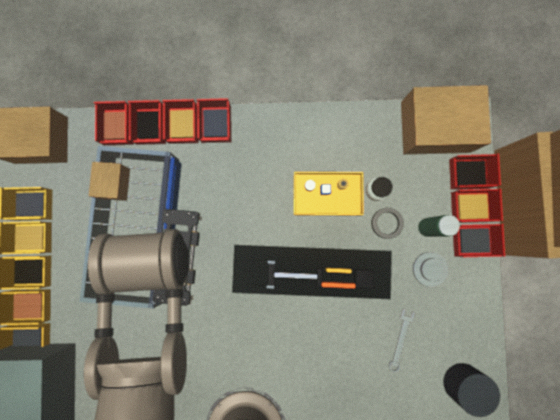

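View pics/s30.png

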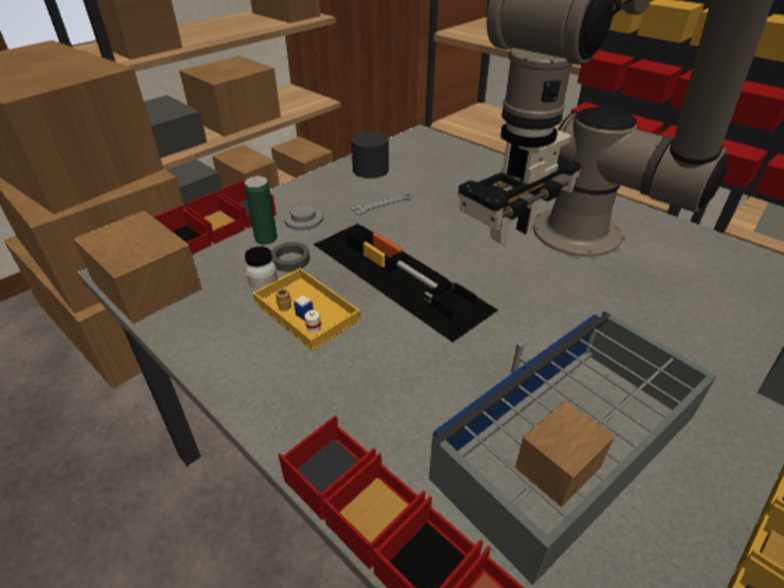

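```bash
python3 - <<'E'
from h import *
go((.5350,.139,.07),1.455)
E
```

```text
shift [0.0414 0.0251 0.2027] turn [-0.0029  0.0004  0.0019]
```

Request:
jog_arm([
  [-1,[0.02,0.025,0.02],[0,0,0]],
  [-1,[0.041,0.025,0.05],[0,0,0]],
  [-1,[0.041,0.025,0.09],[0,0,0]],
  [-1,[0.041,0.025,0.13],[0,0,0]],
  [-1,[0.041,0.025,0.16],[0,0,0]],
  [-1,[0.041,0.025,0.185],[0,0,0]],
  [-1,[0.041,0.025,0.203],[0,0,0]],
  [-1,[0.041,0.025,0.203],[0,0,0]],
  [-1,[0.047,0.025,0.203],[0,0,0]],
  [-1,[0.052,0.025,0.203],[0,0,0]],
  [-1,[0.052,0.025,0.203],[0,0,0]],
])

```text
time: 43.17
tool_pos: [0.5382, 0.1502, 0.0726]
tool_rot: [3.139, -0.001, 1.457]
contact_force: [-0.4, 0.7, 0.1]
opening: 0.0004
```

Request:
jog_arm([
  [-1,[0.003,0,0],[0,0,0]],
  [-1,[0.005,0,0],[0,0,0]],
  [-1,[0.005,0,0],[0,0,0]],
])

```text
time: 43.42
tool_pos: [0.5383, 0.1521, 0.0725]
tool_rot: [3.139, 0.003, 1.457]
contact_force: [-0.4, -9.0, 2.9]
opening: 0.0005
```

Request:
jog_arm([
  [-1,[0.002,0,0],[0,0,0]],
  [-1,[0.003,0,0],[0,0,0]],
  [-1,[0.003,0,0],[0,0,0]],
  [-1,[0.003,0,0],[0,0,0]],
])

```text
time: 43.75
tool_pos: [0.5383, 0.1524, 0.0725]
tool_rot: [3.14, 0.007, 1.457]
contact_force: [-2.0, -20.8, 5.0]
opening: 0.0005
```

Request:
jog_arm([
  [-1,[-0.005,0,0],[0,0,0]],
  [-1,[-0.03,0,0],[0,0,0]],
  [-1,[-0.06,0,-0.02],[0,0,0]],
  [-1,[-0.07,-0.01,-0.06],[0,0,0]],
  [-1,[-0.07,-0.02,-0.1],[0,0,0]],
  [-1,[-0.07,-0.03,-0.14],[0,0,0]],
  [-1,[-0.07,-0.03,-0.18],[0,0,0]],
  [-1,[-0.07,-0.03,-0.2],[0,0,0]],
  [-1,[-0.07,-0.03,-0.2],[0,0,0]],
  [-1,[-0.07,-0.03,-0.2],[0,0,0]],
])

```text
time: 44.58
tool_pos: [0.5006, 0.0908, 0.273]
tool_rot: [3.137, -0.001, 1.456]
contact_force: [-0.4, -0.0, -0.5]
opening: 0.0006
```

```bash
python3 - <<'E'
from h import *
st()
c=cam('wrist');save(c,'w31',None,1.4);W=cloud(c)
m,b=mask(c,(100,100,30),(125,255,255),200)
l=max(b,key=lambda t:t[0][4])[2]; P=W[l]; P=P[(P[:,2]>.093)&(P[:,2]<.1)]
xs=[];lo=[]
for x in np.arange(.39,.76,.01):
    s=P[abs(P[:,0]-x)<.005]
    if len(s)>4: xs.append(x);lo.append(np.percentile(s[:,1],3))
xs=np.array(xs);lo=np.array(lo)
print(np.polyfit(xs[xs<.56],lo[xs<.56],1),np.polyfit(xs[xs>.58],lo[xs>.58],1))
c=cam('top');save(c,'t31',(75,140,415,320),2.3)
E
```

```text
t44.58 p [0.5006 0.0908 0.273 ] rot [ 3.1374 -0.0007  1.4561] F [-0.4319 -0.0027 -0.5461] open 0.0006 q [0.0287 0.2764 1.4884 0.0001 1.3726 0.1434]
[-0.109   0.2584] [-0.1081  0.2577]
```

View pics/t31.png

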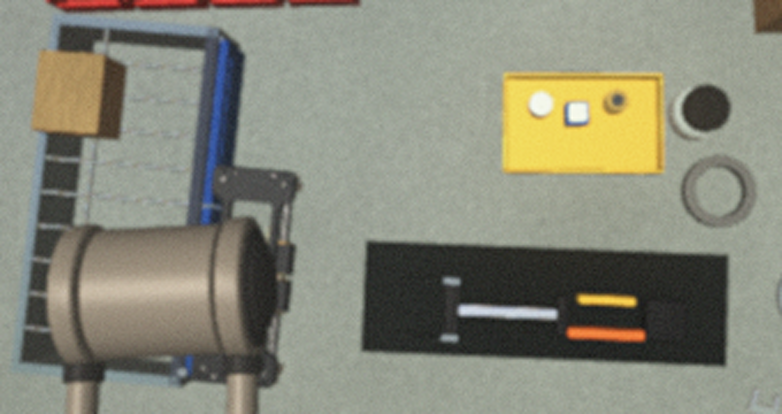

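```bash
python3 - <<'E'
from h import *
print(job.hand_in())
E
```

```text
the job is handed in; nothing more can be done
None
```

The job is done and handed in at about 44.6 s of the 210 s allowed; the hand-in gave no verdict.

- **Door opening:** I pulled it by the handle to about 1.45 rad. The measured handle position was within 2 mm of the fully folded position.
- **Parts:** The fitting, filter and relay were there, and I saw no bushing. I gripped each one with the reacher, lifted it over the sill and placed it in the yellow tray. In the last pictures all three stand upright in the tray.
- **Reacher:** It lies flat and lengthwise on its mat, released.
- **Door closing:** After the first close, the two panels were still about 0.012 rad out of line. I pushed the handle in again until it stopped at about 21 N. The panels then fitted one straight line, with slopes of -0.109 and -0.108 against -0.108 at the start.

**Disagreements:** The filter moved about 8 mm as the jaws went around it. That was either the announced knock or a touch by a jaw, so I re-centred before gripping. Positions from the top camera and from the tool pose differed by up to about 5 mm; I split the difference or went by the pictures.

The carton, jar, tape, can and disc look unmoved in the pictures. I judged that by eye and did not measure them.

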